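# Load a milling blank into its carrier and fit the clamp frame

## Robot

A 6-joint arm with a two-finger parallel gripper is mounted at the origin on the work surface. World frame = base frame: x ahead of the robot, y to its left, z up, the work surface at z = 0. Lengths are in m, angles in rad, forces in N, time in s.
With the tool pointing down it reaches from about 0.225 to 0.875 m from the base axis. Payload 3.4 kg.
Tool frame: the origin (TCP) lies between the finger pads; the fingertips stand 25 mm ahead of it and the grasp point (between the pads) lies 6 mm ahead of it (manip.tips_ahead is the distance from the TCP to the fingertips, in m); z points along the fingers, x is the direction in which the jaws open and shut, and the axes are right-handed (so a half turn about z gives the same grasp; the last joint's range is limited). The gripper opens to 85 mm and grips with 20 to 120 N. Pads are 22 mm wide; open, the fingers measure 114 mm over their backs; the gripper's body (76 mm by 85 mm) begins 54 mm behind the grasp point. The pads swing forward as they close: fully open they stand 13 mm farther back than shut.
Start: joints at [1.192, 0.276, 1.505, -0, 1.361, -0.121], TCP at [0.147, 0.556, 0.256] pointing down, gripper open.
Joint ranges: [-2.89, 2.89], [-0.75, 2.08], [0.22, 2.7], [-1.18, 4.32], [0.11, 2.71], [-2.7, 2.7]. Speed limits (rad/s): [2.57, 2.57, 3.14, 3.14, 3.14, 3.14].

## Interface

Orientations are given as a unit quaternion [w, x, y, z].
In Python, from rig import manip gives the robot as it stands. The module is installed in compiled form; this text tells all that it offers.
- The arm moves only by the tool send_rows, never from a script. Its argument "plan" is a list of rows, each an object with "linear": the shift along the tool's x, y, z in m, a list of three; "delta_rot": the turn, a rotation vector about the tool's x, y, z in degrees, a list of three; "fingers": the finger opening in m, from 0 to 0.0854. A call has 1 to 12 rows; each row shifts and turns the pose as measured when the row begins, along the tool's axes as they then stand; what a row does not reach is not made up. A row lasts 1/12 s, in which the tool goes at most 41.7 mm and 7.16 degrees, less where a joint would pass 70% of its speed; a pose out of reach is approached as far as the arm can. A call with a gripper value outside its range is refused whole. The fingers move at their own pace and stop on an object; "force" is the grip in N (left out, the last holds). Time passes only in rows, so rows that do not move let the fingers close. It gives the time, the measured TCP pose, the force and the opening at its end, in the units of the state.
- manip.get_state(): the state, without advancing time (a new reading comes with each control period).
- manip.get_image(name): name is "scene" or "top" or "wrist"; returns the picture (384x512x3 uint8, red, green, blue); there is no depth.
- manip.camera_info(name): a dict with "K" (3x3 intrinsics, pixels), "rvec" (rotation vector, rad) and "tvec" (3), from world to camera coordinates, as OpenCV has them. Camera axes: x right, y down, z forward; pixel columns grow to the right and rows downward; lengths in m; the calibration is good to about 2 mm. A picture is of the moment at which its call begins: read the wrist's pose just before it. camera_info takes no time and is no camera call; for the wrist camera it gives the pose at the moment of the call.
- manip.sign_off(): hands the job in, once; it reports no verdict.
Trained networks look in the newest picture that a camera, given by its name, has taken for a name from the list of things; names that differ only in an ending like _2 or _b are one class to them, and where a whole thing is asked for, a point or a joint stands for the part that bears it (a point fixed in the world has none). Each returns a list of dicts, best first, with "p" (0 to 1); they miss things now and then, are a little off and sometimes report something else, mostly with a low value. They report only what shows in the picture. A call takes as long as a camera call. They do not tell look-alikes from the thing itself.
- manip.find_in(thing, camera): "extent" ([left, top, right, bottom] in pixels, round what is visible of it).
- manip.masks_of(thing, camera): "pixels" (384x512 bool, what is visible of it) and "extent" ([left, top, right, bottom] in pixels, round what is visible of it).
The state is a dict: "clock": time; "qpos": joint angles; "qd": joint speeds; "effort": joint torques, N m; "position": TCP position; "ee_rot": TCP orientation; "contact_force": force on the tool from outside, world axes, zero at the start; "moment": the same for the moment, N m; "width": finger opening in m.
Only numpy, scipy, OpenCV 4.12 (cv2) and the standard library are available. Lean on these libraries where they do the work, as an engineer would, in place of code of your own. Each camera call takes 0.05 s, during which the arm holds its last target. There are 200 camera calls.

## Task

Draw the wide, round-cornered resin blank out of the storage rack by its protruding end and lay it flat on the open bench, then take it again across its middle and set it gently, rounded corners into the rounded corners, flat on the floor of the matching cavity of the aluminium carrier. Then lower the clamp frame gently over the carrier's two pegs until it sits fully home on the rim. Leave the narrow blank, the bowl, the jar and the brush where they are.

Things in the scene. Friction and masses are not known exactly. Their poses are not given: they have to be found in the camera images.
- blank: Wide resin blank: ivory slab 120 long (x), 60 wide (y), 20 thick, about 0.18 kg. The two corners at its -x end are rounded (radius 18), those at +x are square. Origin: centre of the underside. It starts flat in either of the rack's two bays, its rounded end sticking out by 52 to 62, its middle inside; its x runs along the rack's x within 3 degrees.
- blank_nose (a point): Middle of the wide blank's rounded -x end face, at half thickness: 60 from the origin along -x, 10 up.
- narrow_blank: Bystander: the narrow resin blank of the same ivory material in the rack's other bay, 120 x 44 x 20, all corners square. Origin at the centre of the underside. Stays in its bay.
- rack: Fixed grey plastic rack, 180 wide (y), 42 high, from x = -35 to 35, with a floor lip 5 high on to x = -60. Origin: on the bench, middle of the roofed part. Two roofed bays, open only to -x, centred at y = +45 and -45, each 78 wide and 32 high inside, bay floor 5 above the bench. A blank is drawn out along the rack's -x; up to 68 of its length is inside.
- carrier: Fixed aluminium block 172 long (x), 100 wide (y), 44 high, with a cavity for the wide blank open to above. Origin: centre of the underside. Two round steel pegs, 10 in diameter, stand 20 above its rim at x = +74 and -74, y = 0; their top 5 is tapered. Amid each long side a notch 48 wide (x from -24 to 24), down to the cavity floor's level, lets in the fingers that hold the blank across its middle.
- carrier_seat (a point): Centre of the carrier's cavity floor, 12 above the bench, 32 below the rim; axes as the carrier. The cavity is 125 (x) by 65 (y), centred; the corners at its -x end are rounded (radius 20.5) to match the blank, those at +x are square. The blank lies 12 below the rim.
- clamp: Loose steel clamp frame 172 (x) by 100 (y) by 8 thick, about 0.35 kg, with a window 90 x 52 and two square 14 x 14 through holes at x = +74 and -74, y = 0, for the carrier's pegs; fits either way round. A black bridge handle runs along x over the window. Origin: centre of the underside. It starts flat on the bench; seated, its underside is 44 above the bench, on the carrier's rim.
- clamp_grip (a point): Middle of the clamp frame's handle bar, 38 above the frame's underside; grip it across y. The bar is 118 long (x), 16 wide (y), from 32 to 44 above the underside, free below except for posts at x = +53 and -53.
- bowl: Bystander: dark rubber mixing bowl, 110 across, 60 high. Origin at the centre of the underside.
- jar: Bystander: closed jar, 60 across, 75 high. Origin at the centre of the underside.
- brush: Bystander: brush lying on the bench, 170 long along its x. Origin on its underside.
Things that resemble listed ones, but are neither listed nor needed, are in the scene too. What is shaped like the carrier but green is not meant. What is shaped like the blank but blue is not meant.

How it is judged:
By the outcome, as a careful person would: the job done as asked, in the order asked, and still so for the second after the job is handed in, with the robot touching nothing.
It also fails if it takes over 69 s, if anything falls off the work surface, if the arm or the gripper's body presses on something with over 40 N, if the wrist force passes 120 N, or if a joint passes its speed limit or range.

## Working session

There is one attempt and no reset: what is moved stays moved. The work goes in short steps, Python scripts to look and compute and a tool call to move; the robot and the scene stay as the last step left them, time stands still between calls to the robot, and variables do not carry over. Pictures are saved under pics/ and viewed, about 8 in all and at most 12, crops included, and the job is handed in when it is done.

Besides the shell and the picture viewer there is one more tool, called after "Request:" in YAML: its name, and indented under it one key for each argument. send_rows: Moves the arm, as the interface text tells. Its arguments: {"type":"object","properties":{"plan":{"type":"array","items":{"type":"object","properties":{"linear":{"type":"array","items":{"type":"number"}},"delta_rot":{"type":"array","items":{"type":"number"}},"fingers":{"type":"number"}}}},"force":{"type":"number"}},"required":["plan"]}

```bash
mkdir -p pics
python3 - <<'E'
from rig import manip
import cv2,numpy as np
s=manip.get_state(); print({k:np.round(v,3).tolist() for k,v in s.items()})
a=manip.get_image("top"); b=manip.get_image("scene")
cv2.imwrite("pics/t0.png",a[:,:,::-1]); cv2.imwrite("pics/s0.png",b[:,:,::-1])
for c in("top","scene"):
  i=manip.camera_info(c);R=cv2.Rodrigues(np.array(i["rvec"]))[0];print(c,i["K"],(-R.T@np.array(i["tvec"]).ravel()).round(3),R.round(3).tolist())
  for t in("blank","narrow_blank","rack","carrier","clamp","bowl","jar","brush"):
    print(c,t,[(round(d["p"],2),np.round(d["extent"]).tolist()) for d in manip.find_in(t,c)])
E
```

```text
{'clock': 0.0, 'qpos': [1.192, 0.277, 1.506, 0.0, 1.361, -0.121], 'qd': [0.0, -0.001, -0.002, -0.0, 0.001, 0.0], 'effort': [-0.0, -41.678, -24.58, -0.0, 0.011, 0.0], 'position': [0.146, 0.556, 0.255], 'ee_rot': [0.0, 0.792, 0.61, -0.001], 'contact_force': [0.395, 0.813, 0.963], 'moment': [-0.022, 0.021, -0.022], 'width': 0.085}
top [[466.3836268    0.         252.14242235]
 [  0.         466.3836268  196.35457758]
 [  0.           0.           1.        ]] [ 0.313 -0.056  1.483] [[-0.0, -1.0, 0.006], [-0.986, -0.001, -0.169], [0.169, -0.006, -0.986]]
top blank [(0.84, [173.0, 248.0, 213.0, 285.0]), (0.72, [138.0, 179.0, 162.0, 201.0]), (0.3, [323.0, 198.0, 362.0, 256.0])]
top narrow_blank [(0.8, [170.0, 174.0, 188.0, 193.0])]
top rack [(0.66, [129.0, 150.0, 191.0, 196.0]), (0.58, [139.0, 178.0, 163.0, 202.0])]
top carrier [(0.57, [320.0, 196.0, 363.0, 256.0]), (0.56, [381.0, 225.0, 426.0, 284.0])]
top clamp [(0.94, [234.0, 167.0, 266.0, 220.0])]
top bowl [(0.67, [207.0, 113.0, 238.0, 149.0])]
top jar [(0.71, [313.0, 135.0, 335.0, 159.0])]
top brush [(0.93, [90.0, 238.0, 108.0, 294.0]), (0.3, [236.0, 164.0, 268.0, 219.0])]
scene [[355.29072107   0.         256.04686926]
 [  0.         355.29072107 189.28600693]
 [  0.           0.           1.        ]] [1.218 0.463 1.106] [[-0.589, 0.808, -0.006], [0.629, 0.454, -0.631], [-0.507, -0.376, -0.776]]
scene blank [(0.91, [302.0, 178.0, 334.0, 200.0]), (0.67, [313.0, 237.0, 326.0, 249.0])]
scene narrow_blank [(0.62, [287.0, 232.0, 302.0, 244.0]), (0.16, [375.0, 209.0, 394.0, 245.0])]
scene rack [(0.93, [274.0, 238.0, 330.0, 275.0])]
scene carrier [(0.89, [168.0, 109.0, 215.0, 143.0])]
scene clamp [(0.81, [221.0, 187.0, 268.0, 228.0])]
scene bowl [(0.97, [215.0, 231.0, 248.0, 262.0]), (0.23, [223.0, 188.0, 272.0, 228.0])]
scene jar [(0.74, [164.0, 182.0, 184.0, 205.0])]
scene brush [(0.66, [375.0, 206.0, 396.0, 244.0]), (0.31, [215.0, 235.0, 250.0, 262.0])]
```

View pics/t0.png

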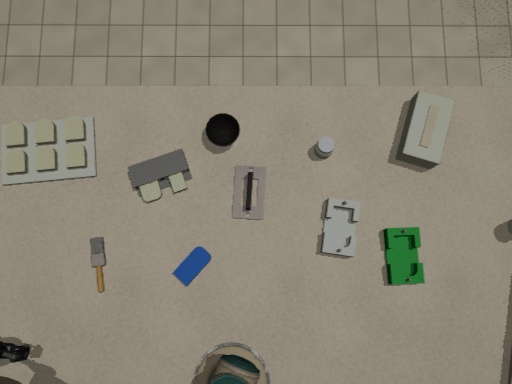

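View pics/s0.png

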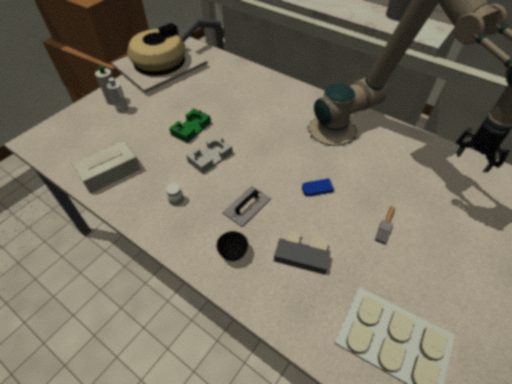

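Top view: the candidates for the wide blank are the wide ivory nose with rounded corners in the left bay (150,190), the narrow square one in the right bay (179,183), the blue look-alike (192,266) and the ivory pads on the tray (45,150). The carriers are the aluminium one (340,228) and the green one (404,256). I choose the blank at (150,190) and the aluminium carrier, and check them in a crop.

```bash
cat > h.py <<'E'
from rig import manip
import cv2,numpy as np
def cam(c):
    i=manip.camera_info(c);R=cv2.Rodrigues(np.array(i["rvec"],float))[0];return np.array(i["K"]),R,np.array(i["tvec"],float).ravel()
def w(c,px,z):
    K,R,t=c if isinstance(c,tuple) else cam(c)
    px=np.atleast_2d(np.array(px,float));d=(R.T@np.linalg.inv(K)@np.c_[px,np.ones(len(px))].T).T;o=-R.T@t
    return o[:2]+d[:,:2]*((z-o[2])/d[:,2])[:,None]
def proj(c,P):
    K,R,t=c if isinstance(c,tuple) else cam(c)
    return cv2.projectPoints(np.array(P,float).reshape(-1,3),cv2.Rodrigues(R)[0],t,K,None)[0].reshape(-1,2)
def st():
    s=manip.get_state();return s
E
python3 - <<'E'
from h import *
im=cv2.imread("pics/t0.png")
def crop(x,y,x2,y2,s):return cv2.resize(im[y:y2,x:x2],None,fx=s,fy=s,interpolation=cv2.INTER_CUBIC)
a=crop(125,145,195,205,5);b=crop(310,190,370,260,5);c=crop(228,160,272,225,5)
H=max(q.shape[0] for q in(a,b,c));z=[np.pad(q,((0,H-q.shape[0]),(0,0),(0,0))) for q in(a,b,c)]
cv2.imwrite("pics/c1.png",np.hstack(z)[:,:800]); print([q.shape for q in z])
manip.get_image("top")
for t,zz in(("blank",.025),("narrow_blank",.025),("rack",.042),("carrier",.044),("clamp",.008),("bowl",.06),("jar",.075),("brush",.01)):
  for d in manip.masks_of(t,"top")[:2]:
    m=d["pixels"].astype(np.uint8);p=cv2.findNonZero(m).reshape(-1,2)
    q=w("top",p,zz).astype(np.float32)
    r=cv2.minAreaRect(q);print(t,round(d["p"],2),np.round(d["extent"]),np.round(r[0],4),np.round(r[1],4),round(r[2],1))
E
```

```text
[(350, 350, 3), (350, 300, 3), (350, 220, 3)]
blank 0.82 [141. 179. 164. 200.] [0.5797 0.2561] [0.0639 0.0637] 19.1
blank 0.65 [177. 246. 212. 285.] [0.3504 0.1185] [0.0629 0.1228] 46.9
narrow_blank 0.72 [170. 174. 188. 193.] [0.6103 0.1703] [0.064  0.0461] 19.6
rack 0.91 [130. 148. 192. 195.] [0.6376 0.2267] [0.1034 0.1823] 19.2
carrier 0.86 [381. 228. 425. 287.] [ 0.3775 -0.5298] [0.1721 0.1131] 2.1
carrier 0.82 [321. 196. 363. 257.] [ 0.4658 -0.3388] [0.1064 0.1805] 81.4
clamp 0.61 [233. 167. 267. 220.] [ 0.5787 -0.0544] [0.1012 0.1733] 87.3
bowl 0.76 [208. 114. 237. 150.] [0.7715 0.0293] [0.1056 0.1047] 0.3
jar 0.84 [310. 139. 335. 156.] [ 0.7112 -0.2903] [0.0585 0.0696] 62.8
brush 0.91 [ 88. 235. 111. 294.] [0.351  0.4132] [0.1713 0.0511] 10.1
brush 0.16 [234. 166. 267. 221.] [ 0.5802 -0.056 ] [0.0998 0.174 ] 85.7
```

View pics/c1.png

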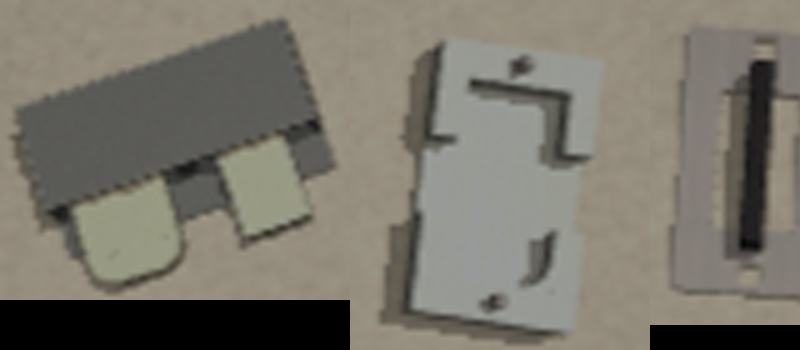

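The crop shows the wide, rounded-corner nose in the left bay, the narrow square one to its right, and the carrier with its square corners at the far (+x) end and rounded corners near the robot. Next is a view from above the nose.

```bash
cat >> h.py <<'E'
from scipy.spatial.transform import Rotation as Ro
from scipy.linalg import expm,logm
def T(s):
    q=s["ee_rot"];M=np.eye(4);M[:3,:3]=Ro.from_quat([q[1],q[2],q[3],q[0]]).as_matrix();M[:3,3]=s["position"];return M
def goal(x,y,z,yaw):  # yaw (deg) of tool x axis, tool down
    a=np.radians(yaw);M=np.eye(4);M[:3,:3]=np.c_[[np.cos(a),np.sin(a),0],[np.sin(a),-np.cos(a),0],[0,0,-1]];M[:3,3]=x,y,z;return M
def rows(G,n=None,v=.038):
    A=T(manip.get_state());D=np.linalg.inv(A)@G
    d=np.linalg.norm(D[:3,3]);r=np.degrees(Ro.from_matrix(D[:3,:3]).magnitude())
    n=n or int(max(np.ceil(d/v),np.ceil(r/6.5),1));L=np.real(logm(D));S=expm(L/n)
    print("n",n,"linear",S[:3,3].round(4).tolist(),"rot",np.degrees(Ro.from_matrix(S[:3,:3]).as_rotvec()).round(2).tolist())
def tw(n=1):
    s=manip.get_state();M=T(s);print("t",round(s["clock"],2),"pos",np.round(s["position"],4),"yaw",round(np.degrees(np.arctan2(M[1,0],M[0,0])),2),"tilt",np.round(M[:2,2],4),"F",np.round(s["contact_force"],1),"w",round(s["width"],4))
E
python3 -c "
from h import *
tw();rows(goal(.578,.256,.22,109.2))"
```

```text
t 1.35 pos [0.1466 0.556  0.2563] yaw 75.23 tilt [0.     0.0001] F [-0.6  0.2  0.7] w 0.0853
n 14 linear [-0.0223, 0.0309, 0.0026] rot [0.0, -0.0, -2.43]
```

Request:
send_rows:
  plan:
    - {"linear": [-0.0223, 0.0309, 0.0026], "delta_rot": [0, 0, -2.43], "fingers": 0.0854}
    - {"linear": [-0.0223, 0.0309, 0.0026], "delta_rot": [0, 0, -2.43], "fingers": 0.0854}
    - {"linear": [-0.0223, 0.0309, 0.0026], "delta_rot": [0, 0, -2.43], "fingers": 0.0854}
    - {"linear": [-0.0223, 0.0309, 0.0026], "delta_rot": [0, 0, -2.43], "fingers": 0.0854}
    - {"linear": [-0.0223, 0.0309, 0.0026], "delta_rot": [0, 0, -2.43], "fingers": 0.0854}
    - {"linear": [-0.0223, 0.0309, 0.0026], "delta_rot": [0, 0, -2.43], "fingers": 0.0854}
    - {"linear": [-0.0223, 0.0309, 0.0026], "delta_rot": [0, 0, -2.43], "fingers": 0.0854}
    - {"linear": [-0.0223, 0.0309, 0.0026], "delta_rot": [0, 0, -2.43], "fingers": 0.0854}
    - {"linear": [-0.0223, 0.0309, 0.0026], "delta_rot": [0, 0, -2.43], "fingers": 0.0854}
    - {"linear": [-0.0223, 0.0309, 0.0026], "delta_rot": [0, 0, -2.43], "fingers": 0.0854}
    - {"linear": [-0.0223, 0.0309, 0.0026], "delta_rot": [0, 0, -2.43], "fingers": 0.0854}
    - {"linear": [-0.0223, 0.0309, 0.0026], "delta_rot": [0, 0, -2.43], "fingers": 0.0854}

```text
clock: 2.35
position: [0.5178, 0.2816, 0.2242]
ee_rot: [-0.002, 0.598, 0.802, 0.004]
contact_force: [0.2, 0.7, 0.1]
width: 0.0852
```

```bash
python3 -c "
from h import *
tw();rows(goal(.578,.256,.22,109.2))"
```

```text
t 2.35 pos [0.5178 0.2816 0.2242] yaw 106.58 tilt [0.0002 0.0086] F [0.2 0.7 0.1] w 0.0852
n 2 linear [-0.0211, 0.025, 0.002] rot [0.08, -0.23, -1.31]
```

Request:
send_rows:
  plan:
    - {"linear": [-0.0211, 0.025, 0.002], "delta_rot": [0.08, -0.23, -1.31], "fingers": 0.0854}
    - {"linear": [-0.0211, 0.025, 0.002], "delta_rot": [0.08, -0.23, -1.31], "fingers": 0.0854}
    - {"linear": [0, 0, 0], "delta_rot": [0, 0, 0], "fingers": 0.0854}

```text
clock: 2.6
position: [0.5883, 0.25, 0.2187]
ee_rot: [0.003, 0.58, 0.814, 0.001]
contact_force: [-0.3, 0.8, -0.3]
width: 0.0851
```

```bash
cat >> h.py <<'E'
def look(name,thing,z,mask=True):
    C=cam("wrist");im=manip.get_image("wrist");cv2.imwrite(f"pics/{name}.png",im[:,:,::-1])
    out=[]
    for d in manip.masks_of(thing,"wrist")[:3]:
        p=cv2.findNonZero(d["pixels"].astype(np.uint8)).reshape(-1,2);r=cv2.minAreaRect(w(C,p,z).astype(np.float32))
        print(thing,round(d["p"],2),np.round(d["extent"]),np.round(r[0],4),np.round(r[1],4),round(r[2],2));out.append(d)
    return C,im,out
E
python3 -c "
from h import *
tw();C,im,o=look('w1','blank',.025);np.savez('w1.npz',K=C[0],R=C[1],t=C[2])
print((-C[1].T@C[2]).round(3),C[1][2].round(3))
look('w1','narrow_blank',.025)"
```

```text
t 2.6 pos [0.5883 0.25   0.2187] yaw 109.06 tilt [ 0.0052 -0.0019] F [-0.3  0.8 -0.3] w 0.0851
blank 0.66 [237. 136. 300. 194.] [0.5813 0.2593] [0.0598 0.0598] 19.15
[0.522 0.228 0.336] [ 0.265  0.089 -0.96 ]
narrow_blank 0.78 [147. 142. 196. 201.] [0.6113 0.1763] [0.0605 0.0475] 20.22
```

View pics/w1.png

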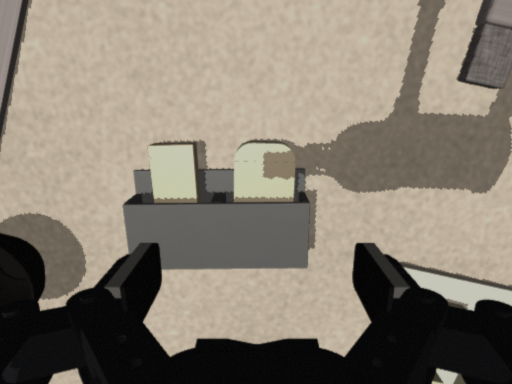

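The nose of the wide blank sits at about (265,170), rounded corners up, with the narrow one at (173,170). The grasp point lies 31 mm in from the nose.

```bash
python3 -c "
from h import *
rows(goal(.5824,.2598,.10,109.15),5)"
```

```text
n 5 linear [0.0011, 0.0007, 0.0239] rot [-0.01, -0.0, 0.02]
```

Request:
send_rows:
  plan:
    - {"linear": [0.0011, 0.0007, 0.0239], "delta_rot": [0, 0, 0], "fingers": 0.0854}
    - {"linear": [0.0011, 0.0007, 0.0239], "delta_rot": [0, 0, 0], "fingers": 0.0854}
    - {"linear": [0.0011, 0.0007, 0.0239], "delta_rot": [0, 0, 0], "fingers": 0.0854}
    - {"linear": [0.0011, 0.0007, 0.0239], "delta_rot": [0, 0, 0], "fingers": 0.0854}
    - {"linear": [0.0011, 0.0007, 0.012], "delta_rot": [0, 0, 0], "fingers": 0.0854}
    - {"linear": [0, 0, 0], "delta_rot": [0, 0, 0], "fingers": 0.0854}

```text
clock: 3.3
position: [0.5754, 0.2667, 0.1145]
ee_rot: [0.001, 0.575, 0.818, 0.003]
contact_force: [-0.0, -0.7, -0.6]
width: 0.0852
```

```bash
python3 -c "
from h import *
tw();rows(goal(.5824,.2598,.034,109.15),6)
C,im,o=look('w2','blank',.025);cv2.imwrite('pics/w2.png',im[100:,:,::-1])"
```

```text
t 3.3 pos [0.5754 0.2667 0.1145] yaw 109.75 tilt [0.0052 0.0047] F [-0.  -0.7 -0.6] w 0.0852
n 6 linear [-0.0015, 0.0007, 0.0134] rot [0.06, -0.03, 0.1]
blank 0.72 [196. 163. 286. 251.] [0.582  0.2589] [0.065  0.0608] 19.73
```

View pics/w2.png

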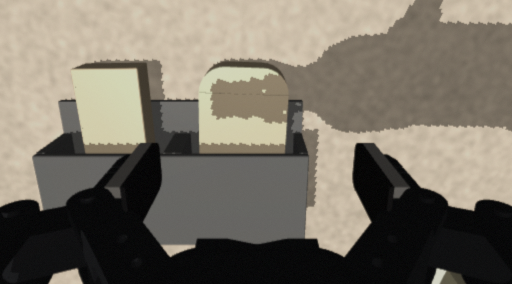

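The jaws frame the nose (245,210 in the full frame), and two looks agree within 1 mm. I go down with the opening narrowed to 75 mm to clear the narrow blank.

Request:
send_rows:
  plan:
    - {"linear": [-0.003, 0.0015, 0.004], "delta_rot": [0.15, -0.1, 0.3], "fingers": 0.075}
    - {"linear": [-0.003, 0.0015, 0.014], "delta_rot": [0.1, -0.1, 0.2], "fingers": 0.075}
    - {"linear": [-0.0015, 0.0007, 0.014], "delta_rot": [0, 0, 0], "fingers": 0.075}
    - {"linear": [0, 0, 0.014], "delta_rot": [0, 0, 0], "fingers": 0.075}
    - {"linear": [0, 0, 0.008], "delta_rot": [0, 0, 0], "fingers": 0.075}
    - {"linear": [0, 0, 0], "delta_rot": [0, 0, 0], "fingers": 0.075}

```text
clock: 3.9
position: [0.5888, 0.264, 0.0714]
ee_rot: [0.008, 0.578, 0.816, 0.01]
contact_force: [-0.5, -0.2, 0.1]
width: 0.075
```

```bash
python3 -c "
from h import *
tw();rows(goal(.5824,.2598,.033,109.4),3)"
```

```text
t 3.9 pos [0.5888 0.264  0.0714] yaw 109.33 tilt [0.0245 0.0061] F [-0.5 -0.2  0.1] w 0.075
n 3 linear [-0.0006, -0.0027, 0.0127] rot [0.48, 0.05, -0.02]
```

Request:
send_rows:
  plan:
    - {"linear": [-0.0006, -0.0027, 0.009], "delta_rot": [0.48, 0.05, 0], "fingers": 0.075}
    - {"linear": [-0.0006, -0.0027, 0.009], "delta_rot": [0.48, 0.05, 0], "fingers": 0.075}
    - {"linear": [0, 0, 0], "delta_rot": [0, 0, 0], "fingers": 0.075}
    - {"linear": [0, 0, 0], "delta_rot": [0, 0, 0], "fingers": 0.075}

```text
clock: 4.23
position: [0.5859, 0.2614, 0.0546]
ee_rot: [0.004, 0.578, 0.816, 0.005]
contact_force: [-0.4, -0.0, 0.4]
width: 0.0749
```

```bash
python3 -c "
from h import *
tw();rows(goal(.5824,.2598,.033,109.4),3);manip.get_image('top');tw()"
```

```text
t 4.23 pos [0.5859 0.2614 0.0546] yaw 109.33 tilt [0.0113 0.0033] F [-0.4 -0.   0.4] w 0.0749
n 3 linear [-0.0001, -0.0013, 0.0072] rot [0.23, 0.01, -0.02]
t 4.28 pos [0.5857 0.2614 0.0546] yaw 109.33 tilt [0.011  0.0031] F [-0.4  0.6 -0.8] w 0.0751
```

Request:
send_rows:
  plan:
    - {"linear": [0, -0.0016, 0.009], "delta_rot": [0.3, 0, 0], "fingers": 0.075}
    - {"linear": [0, -0.0016, 0.008], "delta_rot": [0.3, 0, 0], "fingers": 0.075}
    - {"linear": [0, -0.0006, 0.005], "delta_rot": [0.1, 0, 0], "fingers": 0.075}
    - {"linear": [0, 0, 0], "delta_rot": [0, 0, 0], "fingers": 0.075}

```text
clock: 4.62
position: [0.5827, 0.2603, 0.0315]
ee_rot: [0.0, 0.578, 0.816, -0.0]
contact_force: [-0.3, -0.6, 0.2]
width: 0.0751
```

```bash
python3 -c "
from h import *
tw();rows(goal(.5824,.2598,.033,109.4),1)"
```

```text
t 4.62 pos [0.5827 0.2603 0.0315] yaw 109.33 tilt [ 0.0004 -0.0006] F [-0.3 -0.6  0.2] w 0.0751
n 1 linear [-0.0004, -0.0004, -0.0015] rot [0.01, 0.04, -0.07]
```

Request:
send_rows:
  force: 50
  plan:
    - {"linear": [-0.0004, -0.0004, -0.002], "delta_rot": [0, 0, 0], "fingers": 0.066}
    - {"linear": [0, 0, 0], "delta_rot": [0, 0, 0], "fingers": 0.05}
    - {"linear": [0, 0, 0], "delta_rot": [0, 0, 0], "fingers": 0.05}
    - {"linear": [0, 0, 0], "delta_rot": [0, 0, 0], "fingers": 0.05}
    - {"linear": [0, 0, 0], "delta_rot": [0, 0, 0], "fingers": 0.05}

```text
clock: 5.03
position: [0.5818, 0.2594, 0.0338]
ee_rot: [-0.0, 0.578, 0.816, -0.001]
contact_force: [-0.0, -0.3, -0.4]
width: 0.0588
```

```bash
python3 -c "
from h import *
tw()
a=np.radians(19.33);rows(goal(.5827-.1*np.cos(a),.2603-.1*np.sin(a),.0345,109.3),8)"
```

```text
t 5.03 pos [0.5818 0.2594 0.0338] yaw 109.33 tilt [-0.0012 -0.0015] F [-0.  -0.3 -0.4] w 0.0588
n 8 linear [0.0001, -0.0124, -0.0001] rot [-0.01, 0.01, 0.0]
```

Request:
send_rows:
  plan:
    - {"linear": [0, -0.006, -0.0005], "delta_rot": [0, 0, 0], "fingers": 0.05}
    - {"linear": [0, -0.01, -0.0005], "delta_rot": [0, 0, 0], "fingers": 0.05}
    - {"linear": [0, -0.014, 0], "delta_rot": [0, 0, 0], "fingers": 0.05}
    - {"linear": [0, -0.014, 0], "delta_rot": [0, 0, 0], "fingers": 0.05}
    - {"linear": [0, -0.014, 0], "delta_rot": [0, 0, 0], "fingers": 0.05}
    - {"linear": [0, -0.014, 0], "delta_rot": [0, 0, 0], "fingers": 0.05}
    - {"linear": [0, -0.014, 0], "delta_rot": [0, 0, 0], "fingers": 0.05}
    - {"linear": [0, -0.014, 0], "delta_rot": [0, 0, 0], "fingers": 0.05}
    - {"linear": [0, -0.007, 0], "delta_rot": [0, 0, 0], "fingers": 0.05}
    - {"linear": [0, 0, 0], "delta_rot": [0, 0, 0], "fingers": 0.05}

```text
clock: 5.87
position: [0.4672, 0.2196, 0.0339]
ee_rot: [-0.002, 0.578, 0.816, -0.004]
contact_force: [0.1, 0.3, -1.6]
width: 0.0588
```

```bash
python3 -c "
from h import *
tw()
C,im,o=look('w3','blank',.025)
a=manip.get_image('top');cv2.imwrite('pics/t3.png',np.vstack([cv2.resize(a[140:300,80:280,::-1],None,fx=3,fy=3)]))"
```

```text
t 5.87 pos [0.4672 0.2196 0.0339] yaw 109.35 tilt [-0.0082 -0.0035] F [ 0.1  0.3 -1.6] w 0.0588
blank 0.95 [187. 188. 328. 347.] [0.4715 0.2211] [0.078  0.0601] 17.99
blank 0.62 [  2.   0. 132.  40.] [0.3991 0.1242] [0.0129 0.0472] 19.41
```

View pics/t3.png

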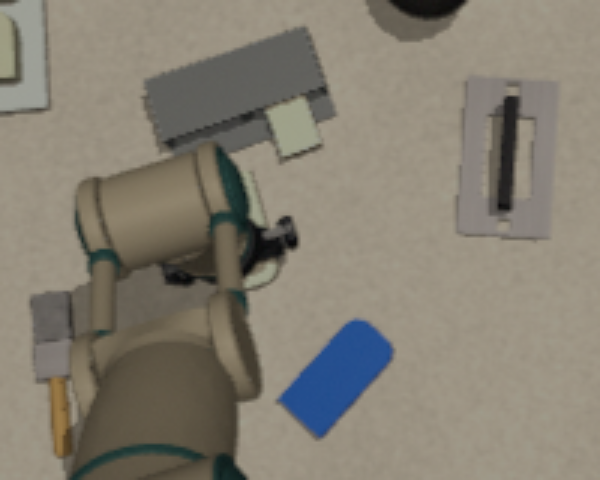

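The top crop shows the rack's left bay empty, the narrow blank still in its bay (294,128), and the wide blank in the gripper, clear of the lip. I lower it onto the bench.

Request:
send_rows:
  plan:
    - {"linear": [0, 0, 0.003], "delta_rot": [-0.1, 0.2, 0], "fingers": 0.05}
    - {"linear": [0, 0, 0.002], "delta_rot": [-0.1, 0.2, 0], "fingers": 0.05}
    - {"linear": [0, 0, 0.001], "delta_rot": [0, 0, 0], "fingers": 0.05}
    - {"linear": [0, 0, 0], "delta_rot": [0, 0, 0], "fingers": 0.05}

```text
clock: 6.35
position: [0.4743, 0.2218, 0.0285]
ee_rot: [-0.002, 0.578, 0.816, 0.003]
contact_force: [-3.3, -0.1, 6.1]
width: 0.0589
```

```bash
python3 -c "
from h import *
tw()"
```

```text
t 6.35 pos [0.4743 0.2218 0.0285] yaw 109.32 tilt [0.0007 0.0076] F [-3.3 -0.1  6.1] w 0.0589
```

Request:
send_rows:
  plan:
    - {"linear": [0, 0, 0], "delta_rot": [0, 0, 0], "fingers": 0.08}
    - {"linear": [0, 0, 0], "delta_rot": [0, 0, 0], "fingers": 0.08}
    - {"linear": [0, 0, 0], "delta_rot": [0, 0, 0], "fingers": 0.08}
    - {"linear": [0, 0, -0.015], "delta_rot": [0, 0, 0], "fingers": 0.085}
    - {"linear": [0, 0, -0.03], "delta_rot": [0, 0, 0], "fingers": 0.085}
    - {"linear": [0, 0, -0.03], "delta_rot": [0, 0, 0], "fingers": 0.085}
    - {"linear": [0, -0.01, -0.03], "delta_rot": [0, 0, 0], "fingers": 0.085}
    - {"linear": [0, -0.01, -0.02], "delta_rot": [0, 0, 0], "fingers": 0.085}
    - {"linear": [0, 0, 0], "delta_rot": [0, 0, 0], "fingers": 0.085}

```text
clock: 7.1
position: [0.4578, 0.2146, 0.1566]
ee_rot: [-0.002, 0.579, 0.816, 0.003]
contact_force: [0.3, -0.3, -1.1]
width: 0.0848
```

```bash
python3 -c "
from h import *
tw()
C,im,o=look('w4','blank',.02);np.savez('w4.npz',K=C[0],R=C[1],t=C[2],m=o[0]['pixels'])
print((-C[1].T@C[2]).round(3))"
```

```text
t 7.1 pos [0.4578 0.2146 0.1566] yaw 109.29 tilt [0.0001 0.0075] F [ 0.3 -0.3 -1.1] w 0.0848
blank 0.68 [216. 169. 294. 305.] [0.5019 0.2308] [0.1243 0.0616] 17.76
[0.392 0.191 0.274]
```

View pics/w4.png

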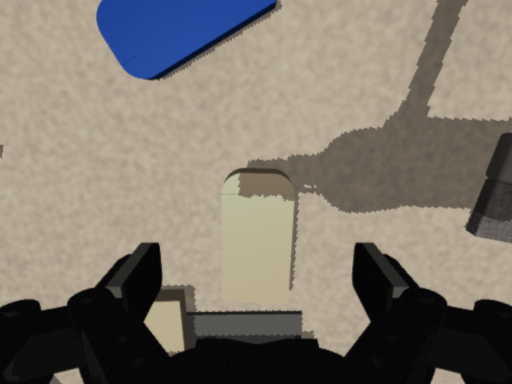

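The blank lies flat and clear of the rack, its middle near (257,240) in the wrist view, nose up. I fit its outline for an exact pose.

```bash
cat >> h.py <<'E'
from scipy.optimize import minimize
def slab(L,W,z0,z1,r=0):
    f=[(L/2,-W/2),(L/2,W/2)]
    if r: f+=[(-L/2+r-r*np.sin(a),s*(W/2-r+r*np.cos(a))) for s in(1,-1) for a in np.linspace(0,np.pi/2,8)]
    else: f+=[(-L/2,W/2),(-L/2,-W/2)]
    return np.array([(x,y,z) for z in(z0,z1) for x,y in f])
def fit(C,mask,P,x0):
    S=4;m=cv2.resize(mask.astype(np.float32),None,fx=S,fy=S,interpolation=cv2.INTER_LINEAR)
    def sil(v):
        a=np.radians(v[2]);Q=P.copy();Q[:,0]=v[0]+P[:,0]*np.cos(a)-P[:,1]*np.sin(a);Q[:,1]=v[1]+P[:,0]*np.sin(a)+P[:,1]*np.cos(a)
        h=cv2.convexHull(proj(C,Q).astype(np.float32)).reshape(-1,2);o=np.zeros_like(m)
        cv2.fillConvexPoly(o,np.round(((h+.5)*S-.5)*16).astype(np.int32),1.,cv2.LINE_8,4);return o
    def cost(v):
        o=sil(v);return 1-np.minimum(o,m).sum()/np.maximum(o,m).sum()
    x0=np.array(x0,float);r=minimize(cost,x0,method="Nelder-Mead",options=dict(initial_simplex=np.vstack([x0,x0+[.004,0,0],x0+[0,.004,0],x0+[0,0,3]]),xatol=1e-5,fatol=1e-5))
    print("fit",r.x.round(4),"1-IoU",round(r.fun,3));return r.x
BL=slab(.12,.06,0,.02,.018)
E
python3 -c "
from h import *
d=np.load('w4.npz');C=(d['K'],d['R'],d['t'])
v=fit(C,d['m'],BL,[.5,.23,18]);v=fit(C,d['m'],BL,v)
im=cv2.imread('pics/w4.png').astype(int);mm=((im.sum(2)>330)&(im[:,:,2]-im[:,:,0]>25)).astype(np.uint8)
print(d['m'].sum())
rows(goal(v[0],v[1],.10,v[2]+90),3)"
```

```text
fit [ 0.504   0.2315 18.151 ] 1-IoU 0.021
fit [ 0.5039  0.2315 18.1374] 1-IoU 0.021
9337
n 3 linear [0.0003, 0.0165, 0.0179] rot [-0.01, -0.14, 0.38]
```

Request:
send_rows:
  plan:
    - {"linear": [0.0003, 0.0165, 0.012], "delta_rot": [0, 0, 0.2], "fingers": 0.085}
    - {"linear": [0.0003, 0.0165, 0.018], "delta_rot": [0, 0, 0.2], "fingers": 0.085}
    - {"linear": [0.0003, 0.012, 0.018], "delta_rot": [0, 0, 0.1], "fingers": 0.082}
    - {"linear": [0, 0, 0.012], "delta_rot": [0, 0, 0], "fingers": 0.08}
    - {"linear": [0, 0, 0], "delta_rot": [0, 0, 0], "fingers": 0.08}

```text
clock: 7.62
position: [0.5005, 0.2307, 0.0856]
ee_rot: [-0.004, 0.583, 0.813, -0.0]
contact_force: [-1.5, 0.3, -0.2]
width: 0.0802
```

```bash
python3 -c "
from h import *
tw()
rows(goal(.5035,.2315,.045,108.8),4)"
```

```text
t 7.62 pos [0.5005 0.2307 0.0856] yaw 108.74 tilt [-0.0073  0.0052] F [-1.5  0.3 -0.2] w 0.0802
n 4 linear [-0.0001, 0.0008, 0.0101] rot [-0.07, -0.1, -0.02]
```

Request:
send_rows:
  plan:
    - {"linear": [0, 0.0015, 0.01], "delta_rot": [-0.1, -0.1, 0], "fingers": 0.08}
    - {"linear": [0, 0.001, 0.011], "delta_rot": [-0.1, -0.1, 0], "fingers": 0.08}
    - {"linear": [0, 0, 0.012], "delta_rot": [-0.1, -0.1, 0], "fingers": 0.08}
    - {"linear": [0, 0, 0.01], "delta_rot": [0, 0, 0], "fingers": 0.08}
    - {"linear": [0, 0, 0.006], "delta_rot": [0, 0, 0], "fingers": 0.08}
    - {"linear": [0, 0, 0], "delta_rot": [0, 0, 0], "fingers": 0.08}

```text
clock: 8.12
position: [0.5004, 0.2308, 0.0282]
ee_rot: [-0.004, 0.583, 0.813, -0.004]
contact_force: [-0.5, -0.3, -0.2]
width: 0.0801
```

```bash
python3 -c "
from h import *
tw()
rows(goal(.5035,.2315,.0285,108.8),2)"
```

```text
t 8.12 pos [0.5004 0.2308 0.0282] yaw 108.72 tilt [-0.0111 -0.0015] F [-0.5 -0.3 -0.2] w 0.0801
n 2 linear [-0.0002, 0.0016, -0.0002] rot [-0.31, -0.06, -0.04]
```

Request:
send_rows:
  plan:
    - {"linear": [0, 0.002, 0], "delta_rot": [-0.4, -0.05, 0], "fingers": 0.075}
    - {"linear": [0, 0.001, -0.0005], "delta_rot": [-0.2, 0, 0], "fingers": 0.07}
    - {"linear": [0, 0, 0], "delta_rot": [0, 0, 0], "fingers": 0.05}
    - {"linear": [0, 0, 0], "delta_rot": [0, 0, 0], "fingers": 0.05}
    - {"linear": [0, 0, 0], "delta_rot": [0, 0, 0], "fingers": 0.05}
    - {"linear": [0, 0, 0], "delta_rot": [0, 0, 0], "fingers": 0.05}

```text
clock: 8.62
position: [0.5046, 0.2321, 0.0305]
ee_rot: [0.001, 0.583, 0.813, 0.002]
contact_force: [-0.2, -0.1, -2.4]
width: 0.0586
```

```bash
python3 -c "
from h import *
tw()
rows(goal(.49,.20,.17,100),6)"
```

```text
t 8.62 pos [0.5046 0.2321 0.0305] yaw 108.71 tilt [0.003  0.0022] F [-0.2 -0.1 -2.4] w 0.0586
n 6 linear [-0.0045, -0.0037, -0.0233] rot [0.03, -0.01, 1.45]
```

Request:
send_rows:
  plan:
    - {"linear": [0, 0, -0.01], "delta_rot": [0, 0, 0], "fingers": 0.05}
    - {"linear": [0, 0, -0.025], "delta_rot": [0, 0, 0], "fingers": 0.05}
    - {"linear": [0, 0, -0.035], "delta_rot": [0, 0, 0], "fingers": 0.05}
    - {"linear": [0, 0, -0.035], "delta_rot": [0, 0, 0], "fingers": 0.05}
    - {"linear": [0, 0, -0.035], "delta_rot": [0, 0, 0], "fingers": 0.05}
    - {"linear": [0, 0, -0.02], "delta_rot": [0, 0, 0], "fingers": 0.05}

```text
clock: 9.12
position: [0.4995, 0.2303, 0.1938]
ee_rot: [-0.004, 0.583, 0.813, -0.004]
contact_force: [0.9, 0.2, -1.2]
width: 0.0591
```

```bash
python3 -c "
from h import *
tw()
rows(goal(.585,-.355,.23,81.6),18)"
```

```text
t 9.12 pos [0.4995 0.2303 0.1938] yaw 108.71 tilt [-0.0117 -0.0023] F [ 0.9  0.2 -1.2] w 0.0591
n 18 linear [-0.0331, 0.0014, -0.002] rot [-0.04, 0.0, 1.51]
```

Request:
send_rows:
  plan:
    - {"linear": [-0.02, 0.001, -0.002], "delta_rot": [0, 0, 1.0], "fingers": 0.05}
    - {"linear": [-0.0331, 0.0014, -0.002], "delta_rot": [0, 0, 1.5], "fingers": 0.05}
    - {"linear": [-0.0331, 0.0014, -0.002], "delta_rot": [0, 0, 1.5], "fingers": 0.05}
    - {"linear": [-0.0331, 0.0014, -0.002], "delta_rot": [0, 0, 1.5], "fingers": 0.05}
    - {"linear": [-0.0331, 0.0014, -0.002], "delta_rot": [0, 0, 1.5], "fingers": 0.05}
    - {"linear": [-0.0331, 0.0014, -0.002], "delta_rot": [0, 0, 1.5], "fingers": 0.05}
    - {"linear": [-0.0331, 0.0014, -0.002], "delta_rot": [0, 0, 1.5], "fingers": 0.05}
    - {"linear": [-0.0331, 0.0014, -0.002], "delta_rot": [0, 0, 1.5], "fingers": 0.05}
    - {"linear": [-0.0331, 0.0014, -0.002], "delta_rot": [0, 0, 1.5], "fingers": 0.05}
    - {"linear": [-0.0331, 0.0014, -0.002], "delta_rot": [0, 0, 1.5], "fingers": 0.05}
    - {"linear": [-0.0331, 0.0014, -0.002], "delta_rot": [0, 0, 1.5], "fingers": 0.05}
    - {"linear": [-0.0331, 0.0014, -0.002], "delta_rot": [0, 0, 1.5], "fingers": 0.05}

```text
clock: 10.12
position: [0.5891, -0.15, 0.2361]
ee_rot: [0.002, 0.7, 0.714, 0.007]
contact_force: [1.0, 0.9, -1.8]
width: 0.0585
```

```bash
python3 -c "
from h import *
tw()
rows(goal(.585,-.355,.23,81.6),6)"
```

```text
t 10.12 pos [ 0.5891 -0.15    0.2361] yaw 91.11 tilt [0.0125 0.0068] F [ 1.   0.9 -1.8] w 0.0585
n 6 linear [-0.0342, 0.001, 0.0009] rot [0.11, -0.07, 1.58]
```

Request:
send_rows:
  plan:
    - {"linear": [-0.0342, 0.001, 0.001], "delta_rot": [0.1, -0.07, 1.58], "fingers": 0.05}
    - {"linear": [-0.0342, 0.001, 0.001], "delta_rot": [0.1, -0.07, 1.58], "fingers": 0.05}
    - {"linear": [-0.0342, 0.001, 0.001], "delta_rot": [0.1, -0.07, 1.58], "fingers": 0.05}
    - {"linear": [-0.0342, 0.001, 0.001], "delta_rot": [0.1, -0.07, 1.58], "fingers": 0.05}
    - {"linear": [-0.03, 0.001, 0], "delta_rot": [0.1, -0.07, 1.5], "fingers": 0.05}
    - {"linear": [-0.015, 0, 0], "delta_rot": [0, 0, 0.8], "fingers": 0.05}
    - {"linear": [0, 0, 0], "delta_rot": [0, 0, 0], "fingers": 0.05}
    - {"linear": [0, 0, 0], "delta_rot": [0, 0, 0], "fingers": 0.05}

```text
clock: 10.78
position: [0.5826, -0.3473, 0.2359]
ee_rot: [0.003, 0.757, 0.653, 0.002]
contact_force: [0.2, 0.5, -1.2]
width: 0.0585
```

```bash
python3 -c "
from h import *
tw()
C,im,o=look('w5','carrier',.044);print((-C[1].T@C[2]).round(3))
for k,d in enumerate(o): fit(C,d['pixels'],slab(.172,.1,0,.044),[.466,-.339,-8.5])
np.savez('w5.npz',K=C[0],R=C[1],t=C[2],m=o[0]['pixels'])
C,im,o=look('w5b','blank',.2)"
```

```text
t 10.78 pos [ 0.5826 -0.3473  0.2359] yaw 81.56 tilt [ 0.0062 -0.0024] F [ 0.2  0.5 -1.2] w 0.0585
carrier 0.93 [189.   0. 305. 138.] [ 0.4915 -0.3442] [0.1012 0.1144] 81.62
carrier 0.69 [  1.   2. 108.  85.] [ 0.4433 -0.5109] [0.101  0.0677] 81.63
[ 0.513 -0.337  0.353]
fit [ 0.449  -0.3376 -8.4887] 1-IoU 0.065
fit [ 0.466 -0.339 -8.5  ] 1-IoU 1.0
blank 0.64 [179. 121. 332. 347.] [ 0.5876 -0.3465] [0.0731 0.1279] 80.72
```

View pics/w5.png

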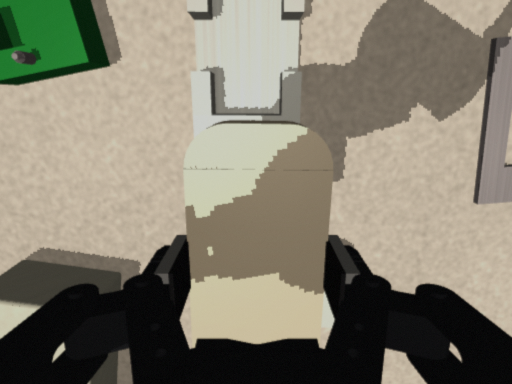

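The wrist view shows the held blank (row 121 at the nose, cols 185–332) and the aluminium carrier's cavity and notches behind it (cols 190–305, rows 0–140). Green carrier is at top left. I measure edges in rectified planes.

```bash
cat >> h.py <<'E'
def rect(C,im,x,y,z,yaw,ur,vr,s=.0005):
    u=np.arange(ur[0],ur[1],s);v=np.arange(vr[0],vr[1],s);U,V=np.meshgrid(u,v,indexing="ij");a=np.radians(yaw)
    P=np.stack([x+U*np.cos(a)-V*np.sin(a),y+U*np.sin(a)+V*np.cos(a),np.full(U.shape,z)],-1)
    p=proj(C,P).reshape(*U.shape,2).astype(np.float32);return cv2.remap(im,p[...,0],p[...,1],cv2.INTER_LINEAR),u,v
def edges(prof,g,k=4,mind=6):
    d=np.gradient(cv2.GaussianBlur(prof.reshape(-1,1).astype(np.float32),(1,7),1).ravel());A=np.abs(d);out=[]
    for i in np.argsort(-A):
        if all(abs(i-j)>=mind for j in out): out.append(i)
        if len(out)==k:break
    return [(round(g[i]*1000,1),round(float(d[i]),1)) for i in sorted(out)]
E
python3 -c "
from h import *
d=np.load('w5.npz');C=(d['K'],d['R'],d['t']);g=cv2.cvtColor(cv2.imread('pics/w5.png'),cv2.COLOR_BGR2GRAY)
X=(.465,-.340,.044,-8.49)
for n,vv in(('+y',(.037,.047)),('-y',(-.047,-.037))):
  r,u,v=rect(C,g,*X,(-.04,.05),vv);print('notch u',n,edges(r.mean(1),u,5))
r,u,v=rect(C,g,*X,(.028,.05),(-.07,.07));print('v rim',edges(r.mean(0),v,8))
r,u,v=rect(C,g,*X,(-.015,.015),(-.07,.07));print('v mid',edges(r.mean(0),v,8))
r,u,v=rect(C,g,X[0],X[1],.012,-8.49,(.02,.09),(-.02,.02));print('floor u',edges(r.mean(1),u,5))
B=(.5826,-.3473,.2274,-8.44)
r,u,v=rect(C,g,*B,(-.08,0),(-.008,.008));print('nose u',edges(r.mean(1),u,5))
for uu in((-.04,-.036),(-.032,-.028),(-.02,-.016)):
  r,u,v=rect(C,g,*B,uu,(-.05,.05));print('side v',uu,edges(r.mean(0),v,6))
"
```

```text
notch u +y [(np.float64(-31.0), 61.9), (np.float64(-22.0), -33.3), (np.float64(-15.5), 28.4), (np.float64(23.0), -12.2), (np.float64(26.0), 10.3)]
notch u -y [(np.float64(-30.5), 60.6), (np.float64(-21.5), -32.6), (np.float64(-18.5), 3.3), (np.float64(-15.5), 24.5), (np.float64(26.0), 7.0)]
v rim [(np.float64(-50.0), 4.4), (np.float64(-32.0), -31.5), (np.float64(-28.5), 14.7), (np.float64(-19.5), 15.0), (np.float64(30.5), -26.9), (np.float64(33.5), 9.1), (np.float64(38.0), -1.8), (np.float64(50.0), -4.2)]
v mid [(np.float64(-62.5), 0.7), (np.float64(-44.0), 3.2), (np.float64(-37.5), -1.1), (np.float64(-34.0), 1.0), (np.float64(-26.5), 1.2), (np.float64(2.0), -0.7), (np.float64(46.5), -17.9), (np.float64(49.5), 7.8)]
floor u [(np.float64(58.5), -13.2), (np.float64(63.5), -7.6), (np.float64(66.5), 24.0), (np.float64(71.5), -25.7), (np.float64(74.5), 28.2)]
nose u [(np.float64(-66.0), -19.8), (np.float64(-63.0), 23.5), (np.float64(-60.0), 37.6), (np.float64(-43.0), -4.0), (np.float64(-31.5), -8.6)]
side v (-0.04, -0.036) [(np.float64(-29.5), 6.8), (np.float64(-0.5), -14.9), (np.float64(30.0), 4.6), (np.float64(34.5), 8.9), (np.float64(37.5), 1.5), (np.float64(42.0), 2.6)]
side v (-0.032, -0.028) [(np.float64(-42.5), 2.6), (np.float64(-29.5), 5.5), (np.float64(-9.5), -13.1), (np.float64(-4.5), -2.5), (np.float64(30.0), 17.2), (np.float64(34.0), -2.7)]
side v (-0.02, -0.016) [(np.float64(-47.5), 3.2), (np.float64(-42.5), 1.8), (np.float64(-38.5), -1.3), (np.float64(-29.5), -19.2), (np.float64(30.0), 18.5), (np.float64(43.5), -1.8)]
```

Fitted: carrier centre (0.467, −0.340), yaw −8.5°; the blank sits within 0.5 mm of centre in the hand.

```bash
python3 -c "
from h import *
tw()
rows(goal(.467,-.3403,.15,81.5),5)"
```

```text
t 10.98 pos [ 0.5832 -0.3455  0.2361] yaw 81.73 tilt [ 0.0064 -0.0028] F [ 0.1  0.4 -2. ] w 0.0588
n 5 linear [-0.0023, -0.0232, 0.0171] rot [0.08, 0.02, 0.05]
```

Request:
send_rows:
  plan:
    - {"linear": [-0.0023, -0.015, 0.01], "delta_rot": [0.08, 0.02, 0.05], "fingers": 0.05}
    - {"linear": [-0.0023, -0.0232, 0.018], "delta_rot": [0.08, 0.02, 0.05], "fingers": 0.05}
    - {"linear": [-0.0023, -0.0232, 0.018], "delta_rot": [0.08, 0.02, 0.05], "fingers": 0.05}
    - {"linear": [-0.0023, -0.0232, 0.018], "delta_rot": [0.08, 0.02, 0.05], "fingers": 0.05}
    - {"linear": [-0.002, -0.018, 0.012], "delta_rot": [0.08, 0.02, 0.05], "fingers": 0.05}
    - {"linear": [0, -0.005, 0.005], "delta_rot": [0, 0, 0], "fingers": 0.05}
    - {"linear": [0, 0, 0], "delta_rot": [0, 0, 0], "fingers": 0.05}

```text
clock: 11.57
position: [0.4769, -0.3291, 0.1544]
ee_rot: [0.002, 0.752, 0.659, 0.003]
contact_force: [-0.3, -0.4, -2.1]
width: 0.0588
```

```bash
python3 -c "
from h import *
tw()
rows(goal(.467,-.3403,.115,81.5),3)"
```

```text
t 11.57 pos [ 0.4769 -0.3291  0.1544] yaw 82.41 tilt [0.007  0.0007] F [-0.3 -0.4 -2.1] w 0.0588
n 3 linear [-0.0042, -0.0028, 0.0131] rot [0.13, -0.03, 0.3]
```

Request:
send_rows:
  plan:
    - {"linear": [-0.0042, -0.0028, 0.01], "delta_rot": [0.13, -0.03, 0.3], "fingers": 0.05}
    - {"linear": [-0.0042, -0.0028, 0.01], "delta_rot": [0.13, -0.03, 0.3], "fingers": 0.05}
    - {"linear": [-0.003, -0.0028, 0.008], "delta_rot": [0.13, -0.03, 0.3], "fingers": 0.05}
    - {"linear": [0, 0, 0], "delta_rot": [0, 0, 0], "fingers": 0.05}
    - {"linear": [0, 0, 0], "delta_rot": [0, 0, 0], "fingers": 0.05}

```text
clock: 11.98
position: [0.4724, -0.3407, 0.1266]
ee_rot: [0.004, 0.757, 0.654, 0.001]
contact_force: [-0.5, 0.4, -1.3]
width: 0.0585
```

```bash
python3 -c "
from h import *
tw()
rows(goal(.467,-.3403,.11,81.5),2)"
```

```text
t 11.98 pos [ 0.4724 -0.3407  0.1266] yaw 81.63 tilt [ 0.0073 -0.0049] F [-0.5  0.4 -1.3] w 0.0585
n 2 linear [-0.0002, -0.0028, 0.0083] rot [0.23, 0.11, 0.07]
```

Request:
send_rows:
  plan:
    - {"linear": [-0.0002, -0.0028, 0.006], "delta_rot": [0.25, 0.12, 0.05], "fingers": 0.05}
    - {"linear": [-0.0002, -0.0028, 0.006], "delta_rot": [0.25, 0.12, 0.05], "fingers": 0.05}
    - {"linear": [0, 0, 0.004], "delta_rot": [0, 0, 0], "fingers": 0.05}
    - {"linear": [0, 0, 0], "delta_rot": [0, 0, 0], "fingers": 0.05}

```text
clock: 12.32
position: [0.468, -0.3414, 0.1093]
ee_rot: [0.0, 0.757, 0.653, 0.0]
contact_force: [0.3, 0.9, -0.8]
width: 0.0586
```

```bash
python3 -c "
from h import *
tw()
rows(goal(.467,-.3403,.085,81.5),3)
C=cam('wrist');im=manip.get_image('wrist')[:,:,::-1].copy();np.savez('w6.npz',K=C[0],R=C[1],t=C[2],im=im)
a=np.radians(-8.49)
def L(P,c):
  P=np.array(P);Q=P.copy();Q[:,0]=.467+P[:,0]*np.cos(a)-P[:,1]*np.sin(a);Q[:,1]=-.3403+P[:,0]*np.sin(a)+P[:,1]*np.cos(a)
  cv2.polylines(im,[np.round(proj(C,Q)*16).astype(int)],False,c,1,cv2.LINE_AA,4)
L([(-.024,.05,.044),(-.086,.05,.044),(-.086,-.05,.044),(-.024,-.05,.044)],(0,0,255))
t=np.linspace(0,6.3,30);L(np.c_[-.074+.005*np.cos(t)*.7,.005*np.sin(t)*.7,0*t+.064],(255,0,0))
cv2.imwrite('pics/w6.png',cv2.resize(im[:300,130:400],None,fx=2,fy=2,interpolation=cv2.INTER_CUBIC))"
```

```text
t 12.32 pos [ 0.468  -0.3414  0.1093] yaw 81.53 tilt [0.0001 0.    ] F [ 0.3  0.9 -0.8] w 0.0586
n 3 linear [0.0003, -0.0004, 0.0081] rot [0.0, -0.0, 0.01]
```

View pics/w6.png

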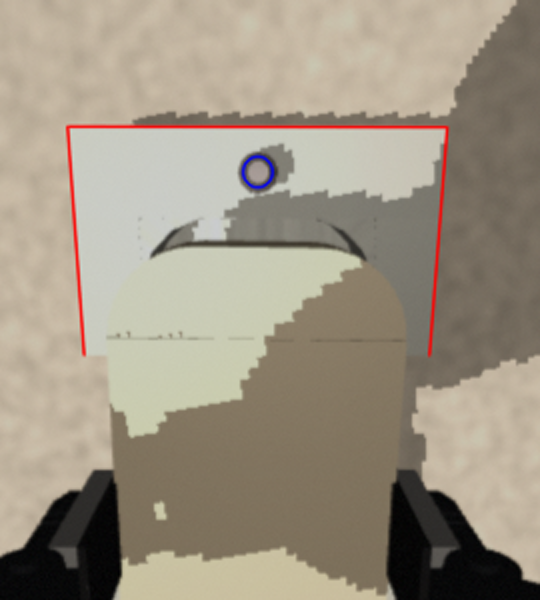

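The overlay matches: the predicted rim edge (red) and peg (blue, at 258,172) coincide with the picture, and the blank sits centred over the cavity. Lowering.

Request:
send_rows:
  plan:
    - {"linear": [0.0005, -0.0006, 0.006], "delta_rot": [0, 0, 0], "fingers": 0.05}
    - {"linear": [0.0005, -0.0004, 0.008], "delta_rot": [0, 0, 0], "fingers": 0.05}
    - {"linear": [0, 0, 0.008], "delta_rot": [0, 0, 0], "fingers": 0.05}
    - {"linear": [0, 0, 0.005], "delta_rot": [0, 0, 0], "fingers": 0.05}
    - {"linear": [0, 0, 0], "delta_rot": [0, 0, 0], "fingers": 0.05}

```text
clock: 12.78
position: [0.4675, -0.3404, 0.0804]
ee_rot: [0.001, 0.757, 0.653, 0.0]
contact_force: [-0.7, 0.5, -1.6]
width: 0.0586
```

```bash
python3 -c "
from h import *
tw()
rows(goal(.467,-.3403,.055,81.5),4)"
```

```text
t 12.78 pos [ 0.4675 -0.3404  0.0804] yaw 81.53 tilt [ 0.0015 -0.0011] F [-0.7  0.5 -1.6] w 0.0586
n 4 linear [0.0, -0.0001, 0.0063] rot [0.02, 0.01, 0.01]
```

Request:
send_rows:
  plan:
    - {"linear": [0, -0.0003, 0.005], "delta_rot": [0.05, 0.05, 0], "fingers": 0.05}
    - {"linear": [0, 0, 0.006], "delta_rot": [0, 0, 0], "fingers": 0.05}
    - {"linear": [0, 0, 0.006], "delta_rot": [0, 0, 0], "fingers": 0.05}
    - {"linear": [0, 0, 0.004], "delta_rot": [0, 0, 0], "fingers": 0.05}
    - {"linear": [0, 0, 0], "delta_rot": [0, 0, 0], "fingers": 0.05}

```text
clock: 13.2
position: [0.4671, -0.3403, 0.0567]
ee_rot: [-0.0, 0.757, 0.653, 0.0]
contact_force: [-0.3, 1.0, -1.7]
width: 0.0584
```

```bash
python3 -c "
from h import *
tw()
rows(goal(.467,-.3403,.042,81.5),4)"
```

```text
t 13.2 pos [ 0.4671 -0.3403  0.0567] yaw 81.53 tilt [0.0003 0.0004] F [-0.3  1.  -1.7] w 0.0584
n 4 linear [-0.0, -0.0, 0.0037] rot [0.0, -0.01, 0.01]
```

Inside the cavity without side contact. Final slow descent.

Request:
send_rows:
  plan:
    - {"linear": [0, 0, 0.004], "delta_rot": [0, 0, 0], "fingers": 0.05}
    - {"linear": [0, 0, 0.004], "delta_rot": [0, 0, 0], "fingers": 0.05}
    - {"linear": [0, 0, 0.003], "delta_rot": [0, 0, 0], "fingers": 0.05}
    - {"linear": [0, 0, 0.001], "delta_rot": [0, 0, 0], "fingers": 0.05}
    - {"linear": [0, 0, 0], "delta_rot": [0, 0, 0], "fingers": 0.05}

```text
clock: 13.62
position: [0.4674, -0.3404, 0.0434]
ee_rot: [0.0, 0.757, 0.653, 0.0]
contact_force: [0.1, -0.5, -2.4]
width: 0.059
```

```bash
python3 -c "
from h import *
tw()"
```

```text
t 13.62 pos [ 0.4674 -0.3404  0.0434] yaw 81.53 tilt [0.0006 0.0001] F [ 0.1 -0.5 -2.4] w 0.059
```

Request:
send_rows:
  plan:
    - {"linear": [0, 0, 0.001], "delta_rot": [0, 0, 0], "fingers": 0.05}
    - {"linear": [0, 0, 0.001], "delta_rot": [0, 0, 0], "fingers": 0.05}
    - {"linear": [0, 0, 0], "delta_rot": [0, 0, 0], "fingers": 0.05}

```text
clock: 13.87
position: [0.4676, -0.3407, 0.0415]
ee_rot: [0.001, 0.757, 0.653, 0.0]
contact_force: [0.4, 0.6, -2.6]
width: 0.0584
```

```bash
python3 -c "
from h import *
tw()"
```

```text
t 13.87 pos [ 0.4676 -0.3407  0.0415] yaw 81.53 tilt [ 0.0011 -0.0004] F [ 0.4  0.6 -2.6] w 0.0584
```

Request:
send_rows:
  plan:
    - {"linear": [0, 0, 0.001], "delta_rot": [0, 0, 0], "fingers": 0.05}
    - {"linear": [0, 0, 0.001], "delta_rot": [0, 0, 0], "fingers": 0.05}
    - {"linear": [0, 0, 0], "delta_rot": [0, 0, 0], "fingers": 0.05}

```text
clock: 14.12
position: [0.4679, -0.3408, 0.0415]
ee_rot: [0.001, 0.757, 0.653, 0.0]
contact_force: [-0.3, -0.7, -1.6]
width: 0.0588
```

```bash
python3 -c "
from h import *
tw()"
```

```text
t 14.12 pos [ 0.4679 -0.3408  0.0415] yaw 81.54 tilt [ 0.002  -0.0013] F [-0.3 -0.7 -1.6] w 0.0588
```

Request:
send_rows:
  plan:
    - {"linear": [0, 0, 0.0015], "delta_rot": [0, 0, 0], "fingers": 0.05}
    - {"linear": [0, 0, 0.0015], "delta_rot": [0, 0, 0], "fingers": 0.05}
    - {"linear": [0, 0, 0.0005], "delta_rot": [0, 0, 0], "fingers": 0.05}

```text
clock: 14.37
position: [0.4682, -0.3411, 0.0412]
ee_rot: [0.002, 0.757, 0.653, 0.0]
contact_force: [0.7, 1.6, -1.7]
width: 0.0588
```

```bash
python3 -c "
from h import *
tw()"
```

```text
t 14.37 pos [ 0.4682 -0.3411  0.0412] yaw 81.54 tilt [ 0.0035 -0.0027] F [ 0.7  1.6 -1.7] w 0.0588
```

Request:
send_rows:
  plan:
    - {"linear": [0, 0, 0.003], "delta_rot": [0, 0, 0], "fingers": 0.05}

```text
clock: 14.45
position: [0.4684, -0.3412, 0.0409]
ee_rot: [0.003, 0.757, 0.653, 0.0]
contact_force: [-6.7, 5.8, 37.4]
width: 0.0587
```

```bash
python3 -c "
from h import *
tw();C=cam('wrist');im=manip.get_image('wrist')[:,:,::-1].copy();g=cv2.cvtColor(im,cv2.COLOR_BGR2GRAY);tw()
cv2.imwrite('pics/w7.png',cv2.resize(im[60:384,100:420],None,fx=1.8,fy=1.8,interpolation=cv2.INTER_CUBIC))"
```

```text
t 14.45 pos [ 0.4684 -0.3412  0.0409] yaw 81.54 tilt [ 0.0041 -0.0032] F [-6.7  5.8 37.4] w 0.0587
t 14.5 pos [ 0.4683 -0.3412  0.041 ] yaw 81.54 tilt [ 0.0042 -0.0033] F [-4.4  3.4 19.3] w 0.0586
```

View pics/w7.png

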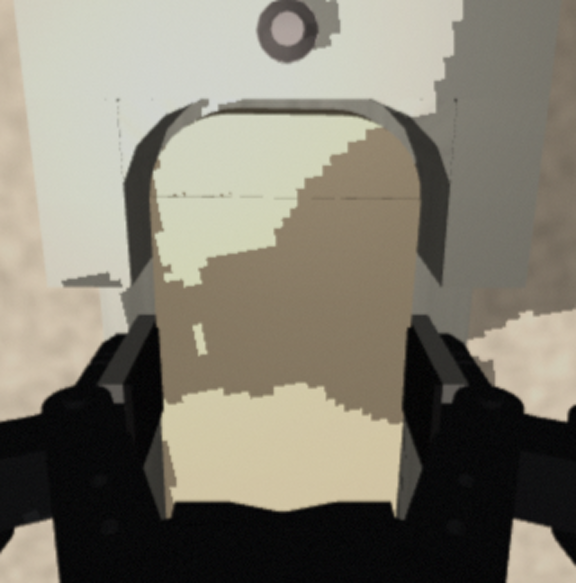

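The blank sits down inside the cavity on its floor, rounded corners matched, at a height that agrees with floor contact (37 N, then 19 N). I relieve the pressure and release.

Request:
send_rows:
  plan:
    - {"linear": [0, 0, 0], "delta_rot": [0, 0, 0], "fingers": 0.05}
    - {"linear": [0, 0, 0], "delta_rot": [0, 0, 0], "fingers": 0.062}
    - {"linear": [0, 0, 0], "delta_rot": [0, 0, 0], "fingers": 0.068}
    - {"linear": [0, 0, 0], "delta_rot": [0, 0, 0], "fingers": 0.072}
    - {"linear": [0, 0, -0.004], "delta_rot": [0, 0, 0], "fingers": 0.072}
    - {"linear": [0, 0, -0.015], "delta_rot": [0, 0, 0], "fingers": 0.072}
    - {"linear": [0, 0, -0.03], "delta_rot": [0, 0, 0], "fingers": 0.072}
    - {"linear": [0, 0, -0.035], "delta_rot": [0, 0, 0], "fingers": 0.072}
    - {"linear": [0, 0, -0.035], "delta_rot": [0, 0, 0], "fingers": 0.072}
    - {"linear": [0, 0, -0.03], "delta_rot": [0, 0, 0], "fingers": 0.072}
    - {"linear": [0, 0, -0.01], "delta_rot": [0, 0, 0], "fingers": 0.072}
    - {"linear": [0, 0, 0], "delta_rot": [0, 0, 0], "fingers": 0.072}

```text
clock: 15.5
position: [0.4673, -0.3404, 0.2045]
ee_rot: [-0.0, 0.757, 0.653, 0.0]
contact_force: [0.2, -0.2, 0.4]
width: 0.0718
```

```bash
python3 -c "
from h import *
tw();C=cam('wrist');im=manip.get_image('wrist')[:,:,::-1].copy();g=cv2.cvtColor(im,cv2.COLOR_BGR2GRAY);cv2.imwrite('pics/w8.png',im)
for d in manip.masks_of('blank','wrist')[:2]:
  print(d['p'],d['extent']);fit(C,d['pixels'],BL+[0,0,.012],[.467,-.3403,-8.5])
r,u,v=rect(C,g,.467,-.3403,.044,-8.49,(-.1,.1),(-.045,-.04));print(edges(r.mean(1),u,6))
manip.get_image('top')
for d in manip.masks_of('clamp','top')[:2]: print('clamp',d['p'],d['extent']);fit(cam('top'),d['pixels'],slab(.172,.1,0,.008),[.579,-.054,-3]);
rows(goal(.579,-.054,.2,87),9)"
```

```text
t 15.5 pos [ 0.4673 -0.3404  0.2045] yaw 81.53 tilt [0.0001 0.0006] F [ 0.2 -0.2  0.4] w 0.0718
0.69 [223.4, 110.3, 289.9, 240.9]
fit [ 0.4691 -0.3415 -9.3858] 1-IoU 0.02
[(np.float64(-86.0), 4.7), (np.float64(11.5), -3.0), (np.float64(14.5), -21.6), (np.float64(24.0), 28.1), (np.float64(86.0), -2.6), (np.float64(92.5), 1.3)]
n 9 linear [0.0328, 0.0092, 0.0001] rot [-0.04, -0.04, -0.61]
```

The blank lies at (0.469, −0.3415), z fits the floor with IoU 0.98. On to the clamp.

```bash
python3 -c "
from h import *
rows(goal(.635,-.057,.24,87),9)"
```

```text
n 9 linear [0.0331, 0.0154, -0.0044] rot [-0.04, -0.04, -0.61]
```

Request:
send_rows:
  plan:
    - {"linear": [0.0331, 0.0154, -0.0044], "delta_rot": [0, 0, -0.61], "fingers": 0.06}
    - {"linear": [0.0331, 0.0154, -0.0044], "delta_rot": [0, 0, -0.61], "fingers": 0.06}
    - {"linear": [0.0331, 0.0154, -0.0044], "delta_rot": [0, 0, -0.61], "fingers": 0.06}
    - {"linear": [0.0331, 0.0154, -0.0044], "delta_rot": [0, 0, -0.61], "fingers": 0.06}
    - {"linear": [0.0331, 0.0154, -0.0044], "delta_rot": [0, 0, -0.61], "fingers": 0.06}
    - {"linear": [0.0331, 0.0154, -0.0044], "delta_rot": [0, 0, -0.61], "fingers": 0.06}
    - {"linear": [0.0331, 0.0154, -0.0044], "delta_rot": [0, 0, -0.61], "fingers": 0.06}
    - {"linear": [0.0331, 0.0154, -0.0044], "delta_rot": [0, 0, -0.61], "fingers": 0.06}
    - {"linear": [0.02, 0.01, -0.0044], "delta_rot": [0, 0, -0.61], "fingers": 0.06}
    - {"linear": [0, 0, 0], "delta_rot": [0, 0, 0], "fingers": 0.06}
    - {"linear": [0, 0, 0], "delta_rot": [0, 0, 0], "fingers": 0.06}

```text
clock: 16.62
position: [0.6274, -0.0567, 0.2154]
ee_rot: [-0.024, 0.725, 0.688, -0.009]
contact_force: [-0.3, -1.1, -0.8]
width: 0.06
```

```bash
python3 -c "
from h import *
tw();C,im,o=look('w9','clamp',.008);g=cv2.cvtColor(im,cv2.COLOR_RGB2GRAY)
np.savez('w9.npz',K=C[0],R=C[1],t=C[2])
v=fit(C,o[0]['pixels'],slab(.172,.1,0,.008),[.579,-.054,-3])
for z,n in((.008,'frame'),(.044,'bar')):
  for ur in((-.04,-.02),(.02,.04)):
    r,u,vv=rect(C,g,v[0],v[1],z,v[2],ur,(-.06,.06));print(n,ur,edges(r.mean(0),vv,8))
r,u,vv=rect(C,g,v[0],v[1],.008,v[2],(-.1,.1),(.03,.045));print('ends',edges(r.mean(1),u,6))
r,u,vv=rect(C,g,v[0],v[1],.044,v[2],(-.1,.1),(-.004,.004));print('bar ends',edges(r.mean(1),u,6))
"
```

```text
t 16.62 pos [ 0.6274 -0.0567  0.2154] yaw 86.92 tilt [-0.0462  0.0221] F [-0.3 -1.1 -0.8] w 0.06
clamp 0.97 [202.  40. 309. 218.] [ 0.5827 -0.0544] [0.1016 0.1737] 86.07
fit [ 0.5828 -0.0541 -3.6996] 1-IoU 0.192
frame (-0.04, -0.02) [(np.float64(-50.0), -4.0), (np.float64(-26.0), -12.6), (np.float64(-23.0), 16.3), (np.float64(-8.5), -31.4), (np.float64(9.5), 20.9), (np.float64(21.0), 13.9), (np.float64(25.0), -15.0), (np.float64(51.0), 11.3)]
frame (0.02, 0.04) [(np.float64(-26.5), -13.8), (np.float64(-23.5), 15.4), (np.float64(-8.5), -33.6), (np.float64(9.5), 20.7), (np.float64(20.5), 15.2), (np.float64(24.5), -13.8), (np.float64(27.5), 3.8), (np.float64(51.5), 9.4)]
bar (-0.04, -0.02) [(np.float64(-45.0), -3.8), (np.float64(-24.0), -12.9), (np.float64(-21.0), 17.3), (np.float64(-8.0), -33.7), (np.float64(8.0), 22.3), (np.float64(18.0), 15.3), (np.float64(22.0), -14.9), (np.float64(45.0), 11.5)]
bar (0.02, 0.04) [(np.float64(-23.5), -14.0), (np.float64(-20.5), 11.6), (np.float64(-8.0), -32.6), (np.float64(8.0), 19.8), (np.float64(18.0), 13.4), (np.float64(21.5), -9.0), (np.float64(43.0), -3.2), (np.float64(46.0), 12.6)]
ends [(np.float64(-86.5), -6.9), (np.float64(-8.5), -5.1), (np.float64(-4.0), -7.4), (np.float64(20.5), 3.0), (np.float64(23.5), 8.5), (np.float64(85.5), 6.8)]
bar ends [(np.float64(-79.5), -7.7), (np.float64(-73.0), 24.7), (np.float64(-59.0), -29.6), (np.float64(58.0), 29.2), (np.float64(67.0), -23.5), (np.float64(70.0), 19.7)]
```

View pics/w9.png

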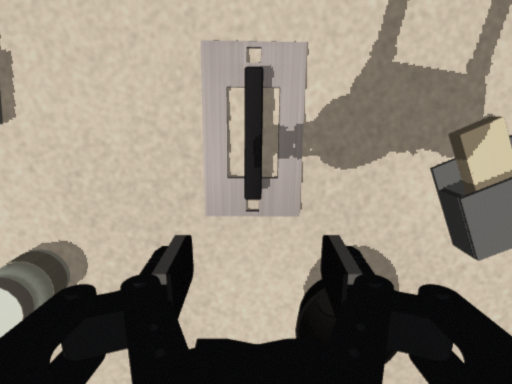

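The clamp frame is in clear view: bar from (254,68) to (253,198), holes at both ends. The fit agrees with all edges: centre (0.5826, −0.0541), yaw −3.7°.

```bash
python3 -c "
from h import *
tw();rows(goal(.5826,-.0541,.12,86.3),4)"
```

```text
t 16.72 pos [ 0.6269 -0.058   0.2156] yaw 86.79 tilt [-0.0462  0.0224] F [0.3 0.1 0.2] w 0.06
n 4 linear [0.0, -0.0104, 0.0242] rot [-0.68, -0.28, 0.13]
```

Request:
send_rows:
  plan:
    - {"linear": [0, -0.0104, 0.016], "delta_rot": [-0.68, -0.28, 0.1], "fingers": 0.05}
    - {"linear": [0, -0.0104, 0.0242], "delta_rot": [-0.68, -0.28, 0.1], "fingers": 0.05}
    - {"linear": [0, -0.0104, 0.0242], "delta_rot": [-0.68, -0.28, 0.1], "fingers": 0.05}
    - {"linear": [0, -0.0104, 0.02], "delta_rot": [-0.68, -0.28, 0.1], "fingers": 0.05}
    - {"linear": [0, 0, 0.005], "delta_rot": [0, 0, 0], "fingers": 0.05}
    - {"linear": [0, 0, 0], "delta_rot": [0, 0, 0], "fingers": 0.05}

```text
clock: 17.22
position: [0.5774, -0.0635, 0.1223]
ee_rot: [0.001, 0.733, 0.681, -0.002]
contact_force: [0.7, 0.4, 1.0]
width: 0.0498
```

```bash
python3 -c "
from h import *
tw();rows(goal(.5826,-.0541,.07,86.3),4)"
```

```text
t 17.22 pos [ 0.5774 -0.0635  0.1223] yaw 85.79 tilt [-0.0016 -0.0042] F [0.7 0.4 1. ] w 0.0498
n 4 linear [0.0025, 0.0011, 0.0131] rot [-0.02, 0.06, -0.13]
```

Request:
send_rows:
  plan:
    - {"linear": [0.004, 0.0022, 0.01], "delta_rot": [0, 0.1, -0.2], "fingers": 0.05}
    - {"linear": [0.004, 0.0015, 0.013], "delta_rot": [0, 0.1, -0.2], "fingers": 0.05}
    - {"linear": [0.001, 0.001, 0.013], "delta_rot": [0, 0, -0.1], "fingers": 0.05}
    - {"linear": [0, 0, 0.008], "delta_rot": [0, 0, 0], "fingers": 0.05}
    - {"linear": [0, 0, 0], "delta_rot": [0, 0, 0], "fingers": 0.05}

```text
clock: 17.63
position: [0.5896, -0.0589, 0.0797]
ee_rot: [0.004, 0.731, 0.682, 0.002]
contact_force: [-0.0, -0.2, 0.5]
width: 0.0502
```

```bash
python3 -c "
from h import *
tw();rows(goal(.5826,-.0541,.0445,86.3),4)"
```

```text
t 17.63 pos [ 0.5896 -0.0589  0.0797] yaw 86.03 tilt [ 0.0092 -0.0028] F [-0.  -0.2  0.5] w 0.0502
n 4 linear [0.0011, -0.0019, 0.0088] rot [0.13, 0.03, -0.07]
```

Request:
send_rows:
  plan:
    - {"linear": [0.0022, -0.002, 0.008], "delta_rot": [0.15, 0.05, -0.1], "fingers": 0.05}
    - {"linear": [0.0015, -0.002, 0.009], "delta_rot": [0.15, 0.05, -0.1], "fingers": 0.05}
    - {"linear": [0.001, -0.0015, 0.009], "delta_rot": [0.15, 0.03, -0.05], "fingers": 0.05}
    - {"linear": [0, -0.001, 0.007], "delta_rot": [0.1, 0, 0], "fingers": 0.05}
    - {"linear": [0, 0, 0.002], "delta_rot": [0, 0, 0], "fingers": 0.05}
    - {"linear": [0, 0, 0], "delta_rot": [0, 0, 0], "fingers": 0.05}

```text
clock: 18.13
position: [0.5861, -0.0542, 0.0429]
ee_rot: [0.001, 0.73, 0.684, 0.001]
contact_force: [0.4, 0.4, -0.9]
width: 0.0498
```

```bash
python3 -c "
from h import *
tw();rows(goal(.5826,-.0541,.0445,86.3),1)"
```

```text
t 18.13 pos [ 0.5861 -0.0542  0.0429] yaw 86.29 tilt [ 0.0032 -0.0005] F [ 0.4  0.4 -0.9] w 0.0498
n 1 linear [-0.0002, -0.0035, -0.0016] rot [0.19, 0.01, -0.01]
```

Request:
send_rows:
  force: 80
  plan:
    - {"linear": [0, -0.0035, -0.0016], "delta_rot": [0.19, 0, 0], "fingers": 0.04}
    - {"linear": [0, -0.0005, 0], "delta_rot": [0, 0, 0], "fingers": 0.03}
    - {"linear": [0, 0, 0], "delta_rot": [0, 0, 0], "fingers": 0.005}
    - {"linear": [0, 0, 0], "delta_rot": [0, 0, 0], "fingers": 0.005}
    - {"linear": [0, 0, 0], "delta_rot": [0, 0, 0], "fingers": 0.005}
    - {"linear": [0, 0, 0], "delta_rot": [0, 0, 0], "fingers": 0.005}

```text
clock: 18.63
position: [0.5815, -0.0539, 0.045]
ee_rot: [0.0, 0.73, 0.684, -0.0]
contact_force: [1.0, 0.4, -0.5]
width: 0.0144
```

```bash
python3 -c "
from h import *
tw();rows(goal(.5826,-.0541,.2,86.3),5)"
```

```text
t 18.63 pos [ 0.5815 -0.0539  0.045 ] yaw 86.28 tilt [-0.0001 -0.0004] F [ 1.   0.4 -0.5] w 0.0144
n 5 linear [-0.0, 0.0002, -0.031] rot [-0.0, 0.0, -0.0]
```

Request:
send_rows:
  plan:
    - {"linear": [0, 0, -0.008], "delta_rot": [0, 0, 0], "fingers": 0.005}
    - {"linear": [0, 0, -0.02], "delta_rot": [0, 0, 0], "fingers": 0.005}
    - {"linear": [0, 0, -0.03], "delta_rot": [0, 0, 0], "fingers": 0.005}
    - {"linear": [0, 0, -0.03], "delta_rot": [0, 0, 0], "fingers": 0.005}
    - {"linear": [0, 0, -0.03], "delta_rot": [0, 0, 0], "fingers": 0.005}
    - {"linear": [0, 0, -0.02], "delta_rot": [0, 0, 0], "fingers": 0.005}
    - {"linear": [0, 0, 0], "delta_rot": [0, 0, 0], "fingers": 0.005}

```text
clock: 19.22
position: [0.5774, -0.0529, 0.1858]
ee_rot: [-0.006, 0.73, 0.684, -0.004]
contact_force: [1.3, -0.9, -3.6]
width: 0.0142
```

```bash
python3 -c "
from h import *
tw();rows(goal(.466,-.3402,.19,81.5),11)"
```

```text
t 19.22 pos [ 0.5774 -0.0529  0.1858] yaw 86.28 tilt [-0.014   0.0028] F [ 1.3 -0.9 -3.6] w 0.0142
n 11 linear [-0.027, -0.0074, -0.0003] rot [-0.07, -0.01, 0.43]
```

Request:
send_rows:
  plan:
    - {"linear": [-0.015, -0.005, -0.0005], "delta_rot": [-0.07, 0, 0.43], "fingers": 0.005}
    - {"linear": [-0.027, -0.0074, -0.0005], "delta_rot": [-0.07, 0, 0.43], "fingers": 0.005}
    - {"linear": [-0.027, -0.0074, -0.0005], "delta_rot": [-0.07, 0, 0.43], "fingers": 0.005}
    - {"linear": [-0.027, -0.0074, -0.0005], "delta_rot": [-0.07, 0, 0.43], "fingers": 0.005}
    - {"linear": [-0.027, -0.0074, -0.0005], "delta_rot": [-0.07, 0, 0.43], "fingers": 0.005}
    - {"linear": [-0.027, -0.0074, -0.0005], "delta_rot": [-0.07, 0, 0.43], "fingers": 0.005}
    - {"linear": [-0.027, -0.0074, -0.0005], "delta_rot": [-0.07, 0, 0.43], "fingers": 0.005}
    - {"linear": [-0.027, -0.0074, -0.0005], "delta_rot": [-0.07, 0, 0.43], "fingers": 0.005}
    - {"linear": [-0.027, -0.0074, -0.0005], "delta_rot": [-0.07, 0, 0.43], "fingers": 0.005}
    - {"linear": [-0.025, -0.0074, -0.0005], "delta_rot": [-0.07, 0, 0.43], "fingers": 0.005}
    - {"linear": [-0.012, -0.004, 0], "delta_rot": [0, 0, 0.2], "fingers": 0.005}
    - {"linear": [0, 0, 0], "delta_rot": [0, 0, 0], "fingers": 0.005}

```text
clock: 20.22
position: [0.4636, -0.3164, 0.1761]
ee_rot: [-0.011, 0.755, 0.655, -0.002]
contact_force: [0.4, 0.5, -4.4]
width: 0.0147
```

```bash
python3 -c "
from h import *
tw();rows(goal(.466,-.3402,.15,81.5),4)"
```

```text
t 20.22 pos [ 0.4636 -0.3164  0.1761] yaw 81.86 tilt [-0.0174  0.0147] F [ 0.4  0.5 -4.4] w 0.0147
n 4 linear [-0.0059, 0.0015, 0.0065] rot [-0.28, -0.17, 0.09]
```

Request:
send_rows:
  plan:
    - {"linear": [-0.0065, 0.0016, 0.006], "delta_rot": [-0.3, -0.2, 0.1], "fingers": 0.005}
    - {"linear": [-0.0065, 0.0016, 0.0065], "delta_rot": [-0.3, -0.2, 0.1], "fingers": 0.005}
    - {"linear": [-0.006, 0.0015, 0.006], "delta_rot": [-0.3, -0.2, 0.1], "fingers": 0.005}
    - {"linear": [-0.003, 0, 0.005], "delta_rot": [-0.2, -0.1, 0], "fingers": 0.005}
    - {"linear": [0, 0, 0], "delta_rot": [0, 0, 0], "fingers": 0.005}
    - {"linear": [0, 0, 0], "delta_rot": [0, 0, 0], "fingers": 0.005}

```text
clock: 20.72
position: [0.465, -0.3354, 0.146]
ee_rot: [-0.003, 0.757, 0.654, 0.001]
contact_force: [-0.1, 0.2, -4.2]
width: 0.0143
```

```bash
python3 -c "
from h import *
tw();rows(goal(.466,-.3402,.135,81.5),2)
C,im,o=look('wa','clamp',.11)
g=cv2.cvtColor(im,cv2.COLOR_RGB2GRAY);np.savez('wa.npz',K=C[0],R=C[1],t=C[2])
s=manip.get_state();M=T(s);x,y,z=s['position'];yw=np.degrees(np.arctan2(M[1,0],M[0,0]))-90
tz=z-.045+.008
for ur in((-.08,-.065),(-.04,-.02)):
  r,u,v=rect(C,g,x,y,tz,yw,ur,(-.06,.06));print(ur,edges(r.mean(0),v,8))
r,u,v=rect(C,g,x,y,tz,yw,(-.1,0.),(.03,.045));print('ends',edges(r.mean(1),u,5))
r,u,v=rect(C,g,x,y,tz,yw,(-.1,0.),(-.045,-.03));print('ends',edges(r.mean(1),u,5))
r,u,v=rect(C,g,x,y,z-.001,yw,(-.1,0.),(-.004,.004));print('bar end,hole',edges(r.mean(1),u,6))
cv2.imwrite('pics/wa.png',cv2.resize(im[:300,110:400,::-1],None,fx=2,fy=2,interpolation=cv2.INTER_CUBIC))"
```

```text
t 20.72 pos [ 0.465  -0.3354  0.146 ] yaw 81.65 tilt [-0.0021  0.0063] F [-0.1  0.2 -4.2] w 0.0143
n 2 linear [-0.0023, 0.0008, 0.0055] rot [-0.09, -0.17, 0.07]
clamp 0.87 [145.  60. 366. 342.] [ 0.455  -0.3333] [0.0996 0.1492] 81.74
(-0.08, -0.065) [(np.float64(-49.5), -6.4), (np.float64(-7.0), -24.2), (np.float64(0.0), 9.3), (np.float64(7.5), 15.8), (np.float64(36.0), -4.4), (np.float64(39.0), -7.5), (np.float64(42.0), -3.1), (np.float64(50.5), 8.4)]
(-0.04, -0.02) [(np.float64(-33.0), -11.7), (np.float64(-24.0), 42.6), (np.float64(-19.5), -18.5), (np.float64(-10.0), -38.8), (np.float64(10.5), 53.0), (np.float64(15.5), -6.8), (np.float64(25.0), -26.4), (np.float64(50.0), 26.2)]
ends [(np.float64(-90.5), -19.0), (np.float64(-85.5), 11.8), (np.float64(-78.0), -3.1), (np.float64(-74.0), -2.9), (np.float64(-64.5), -6.0)]
ends [(np.float64(-85.0), -8.7), (np.float64(-30.5), -5.2), (np.float64(-22.0), -3.1), (np.float64(-8.5), -2.8), (np.float64(-5.5), 3.6)]
bar end,hole [(np.float64(-85.5), -23.9), (np.float64(-81.5), 16.4), (np.float64(-78.0), -19.2), (np.float64(-67.5), 16.3), (np.float64(-64.0), -13.7), (np.float64(-61.0), -34.5)]
```

View pics/wa.png

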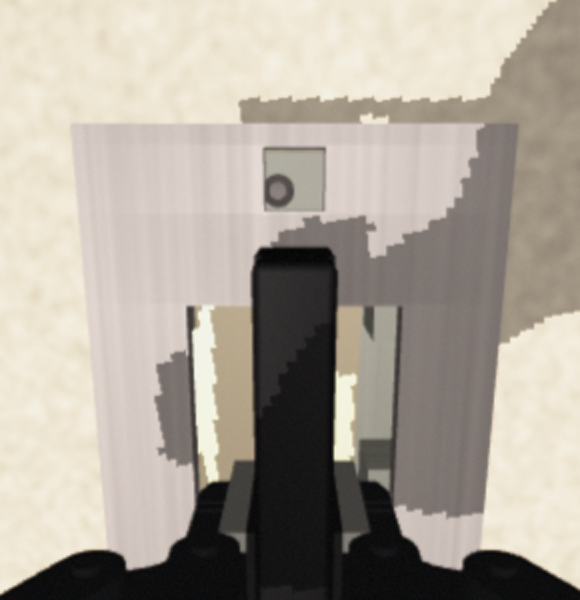

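The picture shows the peg (278,190) seen through the −x hole (264–325, 148–210). The remaining offset to the left matches the 5 mm still to go. I approach to just above the pegs.

Request:
send_rows:
  plan:
    - {"linear": [-0.0025, 0.0004, 0.007], "delta_rot": [-0.1, -0.2, 0.07], "fingers": 0.005}
    - {"linear": [-0.0025, 0.0004, 0.008], "delta_rot": [-0.1, -0.2, 0.07], "fingers": 0.005}
    - {"linear": [0, 0, 0.008], "delta_rot": [0, 0, 0], "fingers": 0.005}
    - {"linear": [0, 0, 0.004], "delta_rot": [0, 0, 0], "fingers": 0.005}
    - {"linear": [0, 0, 0], "delta_rot": [0, 0, 0], "fingers": 0.005}
    - {"linear": [0, 0, 0], "delta_rot": [0, 0, 0], "fingers": 0.005}

```text
clock: 21.32
position: [0.4659, -0.3401, 0.1173]
ee_rot: [0.002, 0.757, 0.653, -0.0]
contact_force: [0.6, 0.1, -4.3]
width: 0.0149
```

```bash
python3 -c "
from h import *
tw();rows(goal(.4663,-.3402,.115,81.5),2)"
```

```text
t 21.32 pos [ 0.4659 -0.3401  0.1173] yaw 81.59 tilt [ 0.0019 -0.0028] F [ 0.6  0.1 -4.3] w 0.0149
n 2 linear [-0.0, 0.0002, 0.0011] rot [0.07, 0.07, 0.05]
```

Request:
send_rows:
  plan:
    - {"linear": [0, 0.0003, 0.004], "delta_rot": [0.08, 0.08, 0.05], "fingers": 0.005}
    - {"linear": [0, 0, 0.004], "delta_rot": [0.05, 0.05, 0.03], "fingers": 0.005}
    - {"linear": [0, 0, 0.003], "delta_rot": [0, 0, 0], "fingers": 0.005}
    - {"linear": [0, 0, 0], "delta_rot": [0, 0, 0], "fingers": 0.005}

```text
clock: 21.65
position: [0.4665, -0.3404, 0.1055]
ee_rot: [0.0, 0.758, 0.653, 0.0]
contact_force: [0.0, 0.1, -4.2]
width: 0.0142
```

```bash
python3 -c "
from h import *
tw();rows(goal(.4663,-.3402,.095,81.5),4)
C=cam('wrist');im=manip.get_image('wrist');g=cv2.cvtColor(im,cv2.COLOR_RGB2GRAY)
r,u,v=rect(C,g,.467,-.3403,.063,-8.49,(-.09,-.058),(-.016,.016),.0002);cv2.imwrite('pics/wb.png',cv2.resize(r,None,fx=3,fy=3))"
```

```text
t 21.65 pos [ 0.4665 -0.3404  0.1055] yaw 81.5 tilt [ 0.0005 -0.0004] F [ 0.   0.1 -4.2] w 0.0142
n 4 linear [0.0, -0.0001, 0.0026] rot [0.01, 0.0, -0.0]
```

The underside is already 3.5 mm below the peg tops with no force, so the pegs are in the holes. Lower on.

Request:
send_rows:
  plan:
    - {"linear": [0, 0, 0.003], "delta_rot": [0, 0, 0], "fingers": 0.005}
    - {"linear": [0, 0, 0.0035], "delta_rot": [0, 0, 0], "fingers": 0.005}
    - {"linear": [0, 0, 0.0035], "delta_rot": [0, 0, 0], "fingers": 0.005}
    - {"linear": [0, 0, 0.002], "delta_rot": [0, 0, 0], "fingers": 0.005}
    - {"linear": [0, 0, 0], "delta_rot": [0, 0, 0], "fingers": 0.005}

```text
clock: 22.12
position: [0.467, -0.3408, 0.0931]
ee_rot: [0.001, 0.758, 0.653, 0.0]
contact_force: [0.5, -1.0, -4.8]
width: 0.0144
```

```bash
python3 -c "
from h import *
tw();rows(goal(.4663,-.3402,.089,81.5),4)"
```

```text
t 22.12 pos [ 0.467  -0.3408  0.0931] yaw 81.49 tilt [ 0.0018 -0.0016] F [ 0.5 -1.  -4.8] w 0.0144
n 4 linear [0.0001, -0.0002, 0.001] rot [0.03, 0.02, -0.0]
```

Request:
send_rows:
  plan:
    - {"linear": [0.0002, -0.0005, 0.0012], "delta_rot": [0.08, 0.06, 0], "fingers": 0.005}
    - {"linear": [0.0002, -0.0004, 0.0012], "delta_rot": [0.05, 0.04, 0], "fingers": 0.005}
    - {"linear": [0, 0, 0.0012], "delta_rot": [0, 0, 0], "fingers": 0.005}
    - {"linear": [0, 0, 0.001], "delta_rot": [0, 0, 0], "fingers": 0.005}

```text
clock: 22.45
position: [0.4662, -0.3404, 0.0889]
ee_rot: [-0.0, 0.758, 0.653, 0.0]
contact_force: [-3.0, 3.3, 7.7]
width: 0.0142
```

```bash
python3 -c "
from h import *
tw()"
```

```text
t 22.45 pos [ 0.4662 -0.3404  0.0889] yaw 81.5 tilt [-0.0002  0.0004] F [-3.   3.3  7.7] w 0.0142
```

The clamp touches down at 0.0889, exactly the rim height plus the grip height. A last light press, then release and retreat.

Request:
send_rows:
  plan:
    - {"linear": [0, 0, 0.001], "delta_rot": [0, 0, 0], "fingers": 0.005}
    - {"linear": [0, 0, 0], "delta_rot": [0, 0, 0], "fingers": 0.005}
    - {"linear": [0, 0, 0], "delta_rot": [0, 0, 0], "fingers": 0.03}
    - {"linear": [0, 0, 0], "delta_rot": [0, 0, 0], "fingers": 0.045}
    - {"linear": [0, 0, 0], "delta_rot": [0, 0, 0], "fingers": 0.045}
    - {"linear": [0, 0, 0], "delta_rot": [0, 0, 0], "fingers": 0.045}
    - {"linear": [0, 0, -0.01], "delta_rot": [0, 0, 0], "fingers": 0.045}
    - {"linear": [0, 0, -0.025], "delta_rot": [0, 0, 0], "fingers": 0.045}
    - {"linear": [0, 0, -0.035], "delta_rot": [0, 0, 0], "fingers": 0.045}
    - {"linear": [0, 0, -0.035], "delta_rot": [0, 0, 0], "fingers": 0.045}
    - {"linear": [0, 0, -0.035], "delta_rot": [0, 0, 0], "fingers": 0.045}
    - {"linear": [0, 0, -0.02], "delta_rot": [0, 0, 0], "fingers": 0.045}

```text
clock: 23.45
position: [0.4651, -0.3395, 0.2546]
ee_rot: [-0.003, 0.758, 0.653, -0.0]
contact_force: [0.5, -0.8, 0.5]
width: 0.0451
```

Request:
send_rows:
  plan:
    - {"linear": [0, 0.03, -0.01], "delta_rot": [0, 0, 0], "fingers": 0.045}
    - {"linear": [0, 0.03, -0.01], "delta_rot": [0, 0, 0], "fingers": 0.045}
    - {"linear": [0, 0.015, 0], "delta_rot": [0, 0, 0], "fingers": 0.045}
    - {"linear": [0, 0, 0], "delta_rot": [0, 0, 0], "fingers": 0.045}
    - {"linear": [0, 0, 0], "delta_rot": [0, 0, 0], "fingers": 0.045}

```text
clock: 23.87
position: [0.543, -0.3527, 0.2899]
ee_rot: [0.008, 0.758, 0.652, 0.001]
contact_force: [0.3, 0.1, 0.2]
width: 0.0452
```

```bash
python3 -c "
from h import *
tw();C,im,o=look('wc','clamp',.052);g=cv2.cvtColor(im,cv2.COLOR_RGB2GRAY)
fit(C,o[0]['pixels'],slab(.172,.1,.044,.052),[.467,-.3403,-8.5])
fit(C,o[0]['pixels'],slab(.172,.1,.050,.058),[.467,-.3403,-8.5])
X=(.467,-.3403,.052,-8.49)
for vr in((.03,.045),(-.045,-.03)):
  r,u,v=rect(C,g,*X,(-.1,.1),vr);print('ends',edges(r.mean(1),u,4))
for ur in((-.075,-.065),(.06,.075)):
  r,u,v=rect(C,g,*X,ur,(-.06,.06));print('sides',edges(r.mean(0),v,5))
manip.get_image('top')
for t in('narrow_blank','bowl','jar','brush'): print(t,[np.round(d['extent']).tolist() for d in manip.find_in(t,'top')[:1]])
"
```

```text
t 23.87 pos [ 0.543  -0.3527  0.2899] yaw 81.42 tilt [ 0.0117 -0.0103] F [0.3 0.1 0.2] w 0.0452
clamp 0.97 [212.   0. 311. 168.] [ 0.4698 -0.3409] [0.1    0.1669] 81.52
fit [ 0.4673 -0.3405 -8.3642] 1-IoU 0.217
fit [ 0.466  -0.3404 -8.5214] 1-IoU 0.227
ends [(np.float64(-81.0), 48.4), (np.float64(7.0), -5.1), (np.float64(47.0), 8.1), (np.float64(86.5), 5.6)]
ends [(np.float64(-81.0), 49.6), (np.float64(86.5), 5.3), (np.float64(90.5), -0.4), (np.float64(95.0), -0.7)]
sides [(np.float64(-50.0), -5.6), (np.float64(-7.5), -8.4), (np.float64(4.5), 11.0), (np.float64(50.0), -8.9), (np.float64(57.0), 14.9)]
sides [(np.float64(-8.0), -8.8), (np.float64(5.0), 4.9), (np.float64(8.0), 8.9), (np.float64(50.0), -5.3), (np.float64(56.5), 9.1)]
narrow_blank [[170.0, 171.0, 187.0, 194.0]]
bowl [[205.0, 112.0, 240.0, 149.0]]
jar [[315.0, 138.0, 335.0, 158.0]]
brush [[89.0, 239.0, 109.0, 293.0]]
```

```bash
python3 -c "
from h import *
manip.sign_off()"
```

```text
the job is handed in; nothing more can be done
```

The job is handed in at about 24 s of the 69 s allowed, and my checks indicate the blank and clamp frame are both seated as asked. I drew the wide blank out of the rack by its rounded end and laid it flat on the bench. Then I took it across the middle and set it in the aluminium carrier's cavity, and lowered the clamp frame over both pegs.

- **Blank:** before the clamp went on, its outline fitted a blank lying flat on the cavity floor, within about 2.5 mm and 1° of the seat. My last test push to confirm it had reached the floor rose briefly to 37 N, after lighter pushes had shown no clear force. That is firmer than "gently" suggests, though the blank was already resting on the floor.
- **Clamp frame:** touchdown was at the height expected for the rim, with about 8 N of contact. After release, its long sides and one end fell within 0.5 mm of their fully-home positions at that height. The other end was outside the wrist picture, so I did not check it directly. The outline fit matched less well (about 0.22 mismatch, against 0.02 for the blank), as expected since it ignores the window, and it barely separated seated from 6 mm high.
- **Bystanders:** in the top view the narrow blank, bowl, jar and brush are within a few pixels of where they started.
- **Check I missed:** one close-up of a peg in its hole could not be viewed because the picture limit was reached. I relied on the frame passing the peg tops without force.

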